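# Turn the finished chopstick rests out of their rack

## Task

Pinch the loose clear cover against the wooden rack of chopstick rests, turn both over together without spilling, lay them cover-down on the tray's ramp against its stops, tongue end uppermost, and let go. Then lift the rack off so that all four rests slide down into the tray, leaving the cover on the ramp, and put the empty rack back on its stand against the stops, tongue end up, either face up. Do not disturb the tape roll and the glue bottle.

Things in the scene. Friction and masses are not known exactly. Their poses are not given: they have to be found in the camera images.
- rack: Light wood rack 130 mm long, 20 mm thick, 0.14 kg: block 62 mm wide (its x -17 to +65 mm) with four pockets in its open face, and solid tongue 42 mm wide (x -65 to -17). Origin: middle of the length, on the back; z out of the open face (at z = 20 mm), x away from the tongue. Starts with its back on the stand's 50 degree slope against the stops, tongue end uppermost, overhanging.
- rack_mid (a point): Middle of the rack: 10 mm above its origin along its z, half way through its thickness. The pockets are 13 mm deep, one behind the other along x; each holds one rest with about 1 mm play.
- cover: Loose clear plastic plate 5 mm thick, 130 mm long, 0.06 kg, of the rack's outline but narrower (58 mm over the block, 34 mm over the tongue). Lies loose on the rack's open face, end to end with it; together they are 25 mm thick. Origin: middle of the length, on the side that touches the rack; z away from the rack, x as the rack's.
- stand: Fixed wooden stand; origin on the table under the middle of its slope; x level, the way the slope descends at 50 degrees (towards the robot's right, -y, within 0.4 rad), z up. Slope: a board 44 mm wide under only the lower 75 mm of the rack; free space beneath the upper 55 mm. Base plate 90 mm wide, 8 mm thick.
- stand_seat (a point): Point on the stand's slope surface, 95 mm above the table, under the middle of the seated rack's length, 65 mm up the slope from the stops. Stops: two uprights at the foot, 8 mm thick along the slope, standing 30 mm out of it, 51 mm apart; they catch the lower ends of rack and cover.
- tray: Fixed open aluminium tray 225 by 150 mm, walls 36 mm high, 4 mm thick, with a ramp at its left end. Origin on the table under the middle of the ramp; x level, the way the ramp descends, z up; tray from x = -30 to +195 mm. The ramp has the same slope, height, board, free space and stops as the stand; the rests slide between the stops to the tray floor.
- tray_seat (a point): Point on the ramp's surface, 95 mm above the table, 65 mm up the slope from the ramp's stops: where the middle of a seated rack's or cover's length comes.
- rest0: Dark wooden chopstick rest, 36 mm by 13 mm by 11 mm, 12 g; origin at the middle of its underside. Starts in the rack's pocket 1 (1 nearest the tongue).
- rest1: Dark wooden chopstick rest, 36 mm by 13 mm by 11 mm, 12 g; origin at the middle of its underside. Starts in the rack's pocket 2 (1 nearest the tongue).
- rest2: Dark wooden chopstick rest, 36 mm by 13 mm by 11 mm, 12 g; origin at the middle of its underside. Starts in the rack's pocket 3 (1 nearest the tongue).
- rest3: Dark wooden chopstick rest, 36 mm by 13 mm by 11 mm, 12 g; origin at the middle of its underside. Starts in the rack's pocket 4 (1 nearest the tongue).
- tape: Bystander: a paper tape roll lying flat, 52 mm across, 18 mm high, on the robot's side of stand and tray.
- glue: Bystander: a white glue bottle standing, 38 mm across, 85 mm high, on the robot's side of stand and tray.
There are look-alikes about, which are no part of the job. There is more than one size of the rack; the job needs the largest. What is shaped like the cover but red is not meant.

How it is judged:
On the way:
1. the rack lies face down on the tray's ramp with the cover under it and all four rests still inside, let go (angle between rack's own z axis and vertical above 2.05 rad and distance between rack_mid and tray_seat below 0.03 m and z of cover in the frame of rack between 0.015 and 0.031 m and distance between cover and tray_seat below 0.022 m and angle between cover's own x axis and vertical between 2.24 and 2.64 rad and angle between the y axis of cover and the y axis of tray, either way round below 0.2 rad and z of rest0 in the frame of rack between 0 and 0.026 m and x of rest0 in the frame of rack between -0.017 and 0.065 m and y of rest0 in the frame of rack between -0.031 and 0.031 m and z of rest1 in the frame of rack between 0 and 0.026 m and x of rest1 in the frame of rack between -0.017 and 0.065 m and y of rest1 in the frame of rack between -0.031 and 0.031 m and z of rest2 in the frame of rack between 0 and 0.026 m and x of rest2 in the frame of rack between -0.017 and 0.065 m and y of rest2 in the frame of rack between -0.031 and 0.031 m and z of rest3 in the frame of rack between 0 and 0.026 m and x of rest3 in the frame of rack between -0.017 and 0.065 m and y of rest3 in the frame of rack between -0.031 and 0.031 m and contact force between each of rack, cover and the fingers below 0.1 N), for 0.2 s.
At the end, for the whole second after the job is handed in: All four rests lie still in the tray. Cover lying on the ramp (origin within 22 mm of its seat point) and rack on the stand, tongue up, either face up (middle within 25 mm of its seat point); each at rest, within 0.2 rad of the 50 degree slope and of square (x of rest0 in the frame of tray between -0.026 and 0.193 m and y of rest0 in the frame of tray between -0.073 and 0.073 m and height (world z) of each of rest0, rest1, rest2, rest3 below 0.034 m and linear speed of each of rest0, rest1, rest2, rest3, rack, cover below 0.02 m/s and x of rest1 in the frame of tray between -0.026 and 0.193 m and y of rest1 in the frame of tray between -0.073 and 0.073 m and x of rest2 in the frame of tray between -0.026 and 0.193 m and y of rest2 in the frame of tray between -0.073 and 0.073 m and x of rest3 in the frame of tray between -0.026 and 0.193 m and y of rest3 in the frame of tray between -0.073 and 0.073 m and distance between cover and tray_seat below 0.022 m and angle between cover's own x axis and vertical between 2.24 and 2.64 rad and angle between the y axis of cover and the y axis of tray, either way round below 0.2 rad and distance between rack_mid and stand_seat below 0.025 m and angle between rack's own x axis and vertical between 2.24 and 2.64 rad and angle between the y axis of rack and the y axis of stand, either way round below 0.2 rad); the robot touches nothing.
It fails at once if the tape roll is shoved by more than 30 mm or tipped (distance of tape from where it was at the start of the episode above 0.03 m or angle between tape's own z axis and vertical above 0.5 rad).
It fails at once if the glue bottle is shoved by more than 30 mm or tipped (distance of glue from where it was at the start of the episode above 0.03 m or angle between glue's own z axis and vertical above 0.5 rad).
It also fails if it takes over 72 s, if anything falls off the work surface, if the arm or the gripper's body presses on something with over 40 N, if the wrist force passes 120 N, or if a joint passes its speed limit or range.

## Robot

A 7-joint arm with a two-finger parallel gripper is mounted at the origin on the work surface. World frame = base frame: x ahead of the robot, y to its left, z up, the work surface at z = 0. Lengths are in m, angles in rad, forces in N, time in s.
With the tool pointing down it reaches from about 0.425 to 0.925 m from the base axis. Payload 6.8 kg.
Tool frame: the origin (TCP) lies at the centre of the arm's flange, where the gripper is bolted on; the fingertips stand 173 mm ahead of it and the grasp point (between the pads) lies 155 mm ahead of it (finger_overhang is the distance from the TCP to the fingertips, in m); y points along the fingers, z is the direction in which the jaws open and shut, and the axes are right-handed (so a half turn about y gives the same grasp; the last joint's range is limited). The gripper opens to 85 mm and grips with 20 to 120 N. Pads are 22 mm wide; open, the fingers measure 114 mm over their backs; the gripper's body (76 mm by 85 mm) begins 54 mm behind the grasp point. The pads swing forward as they close: fully open they stand 13 mm farther back than shut.
Start: joints at [-1.269, 0.477, 0.022, 1.555, -0.011, 1.109, -0.083], TCP at [0.269, 0.619, 0.405] pointing down, gripper open.
Joint ranges: [-2.96, 2.96], [-0.34, 2.1], [-1.41, 1.46], [0.24, 2.44], [-1.37, 4.51], [0.17, 1.92], [-2.96, 2.96]. Speed limits (rad/s): [2.39, 2.39, 3.14, 3.14, 3.14, 3.14, 3.14].

## Interface

Orientations are given as a rotation vector (axis times angle).
In Python, from bench import get_obs, grab_frame, hand_in, finger_overhang gives the robot as it stands. The module is installed in compiled form; this text tells all that it offers.
- The arm moves only by the shell command python3 -m jog 'ROWS' [FORCE]. ROWS is JSON, a list of rows, each a list of 3 entries, a list of its own where there are three numbers: the shift along the tool's x, y, z in cm, then the turn about the tool's y in rad, then the gripper command: -1 is fully open, 1 is shut, values between are in proportion. In form: [[[x, y, z], twist, gripper], ...]. A call has 1 to 10 rows; each row is the pose to reach, as a shift and turn from the pose commanded when the call began, along the tool's axes at that moment; what a row does not reach only later rows make up. A row lasts 1/8 s, in which the tool goes at most 62.5 mm and 10.7 degrees, less where a joint would pass 70% of its speed; a pose out of reach is approached as far as the arm can. A call with a gripper value outside its range is refused whole. The fingers move at their own pace and stop on an object; FORCE is the grip in N (left out, the last holds). Time passes only in rows, so rows that repeat a pose let the fingers close. It gives the time, the measured TCP pose, the force and the opening at its end, in the units of the state.
- get_obs(): the state, without advancing time (a new reading comes with each control period).
- grab_frame(name): name is "scene" or "top" or "wrist"; returns a dict with "image" (400x640x3 uint8, blue, green, red), "fx", "fy", "cx", "cy" (pixels), "distortion" ([k1, k2, p1, p2, k3] as OpenCV has them; the pictures are not rectified), "origin" and "rotation" of the camera in the world. Camera axes: x right, y up, looking along -z (the intrinsics and any distortion apply to the point x, -y, -z); pixel columns grow to the right and rows downward; lengths in m; the calibration is good to about 2 mm. A picture is of the moment at which its call begins. There is no depth.
- hand_in(): hands the job in, once; it reports no verdict.
The state is a dict: "clock": time; "joints": joint angles; "qvel": joint speeds; "tau": joint torques, N m; "tcp_pos": TCP position; "orientation": TCP orientation; "contact_force": force on the tool from outside, world axes, zero at the start; "moment": the same for the moment, N m; "grip_width": finger opening in m.
Only numpy, scipy, OpenCV 4.12 (cv2) and the standard library are available. Lean on these libraries where they do the work, as an engineer would, in place of code of your own. Each camera call takes 0.05 s, during which the arm holds its last target.

## Working session

There is one attempt and no reset: what is moved stays moved. The work goes in short steps, Python scripts to look and compute and a shell command to move; the robot and the scene stay as the last step left them, time stands still between calls to the robot, and variables do not carry over. Pictures are saved under pics/ and viewed, and the job is handed in when it is done.

```bash
mkdir -p pics; ls; python3 - <<'E'
from bench import get_obs, grab_frame, finger_overhang
import cv2,numpy as np
from scipy.spatial.transform import Rotation as R
o=get_obs(); print(o); print(R.from_rotvec(o['orientation']).as_matrix().round(3)); print(finger_overhang)
for n in ['scene','top','wrist']:
    f=grab_frame(n); cv2.imwrite(f'pics/{n}0.png',f['image'])
    print(n,{k:np.round(v,4).tolist() for k,v in f.items() if k!='image'})
E
```

```text
pics
{'clock': 0.0, 'joints': array([-1.26912872,  0.47782523,  0.02233473,  1.55647853, -0.01146435,
        1.10928376, -0.08311383]), 'qvel': array([ 0.00261139,  0.00104451,  0.00133352,  0.00052366,  0.00048823,
       -0.00015616, -0.00112732]), 'tau': array([ 1.86537891e-04, -5.96459198e+01,  1.60798822e+00, -2.81186932e+01,
        1.24080377e-02,  9.29700269e-03,  8.88861081e-06]), 'tcp_pos': array([0.26880019, 0.61886417, 0.40369704]), 'orientation': array([-1.54865623,  0.32165087, -0.32131546]), 'contact_force': array([-0.039788  ,  1.07921947, -1.51604641]), 'moment': array([ 0.0582957 , -0.04329224,  0.016149  ]), 'grip_width': 0.08547523859733828}
[[ 0.917 -0.001  0.398]
 [-0.398 -0.002  0.917]
 [ 0.    -1.    -0.002]]
0.1734
scene {'fx': 470.0005, 'fy': 470.0005, 'cx': 320.6, 'cy': 200.4185, 'distortion': [-0.0835, 0.0, 0.0, 0.0, 0.0], 'origin': [0.9177, 0.6587, 0.9213], 'rotation': [0.2453, 0.8877, 2.4125]}
top {'fx': 464.4408, 'fy': 464.4408, 'cx': 327.2075, 'cy': 199.9537, 'distortion': [-0.0568, 0.0, 0.0, 0.0, 0.0], 'origin': [0.3017, 0.0653, 1.2837], 'rotation': [0.1728, -0.1724, -1.517]}
wrist {'fx': 281.7071, 'fy': 281.7071, 'cx': 321.8254, 'cy': 202.3315, 'distortion': [-0.0263, 0.0, 0.0, 0.0, 0.0], 'origin': [0.2014, 0.6479, 0.3724], 'rotation': [-0.2569, -0.1666, 1.1521]}
```

View pics/scene0.png

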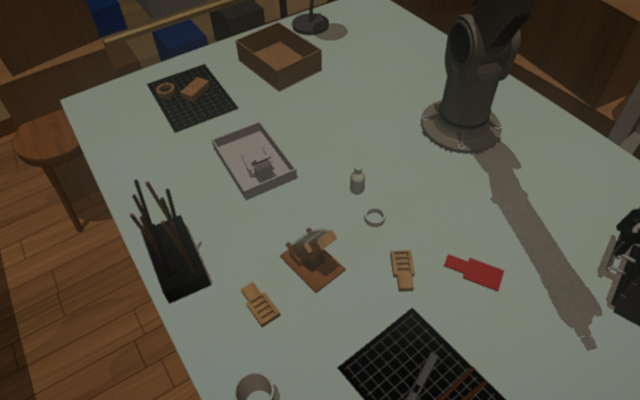

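View pics/top0.png

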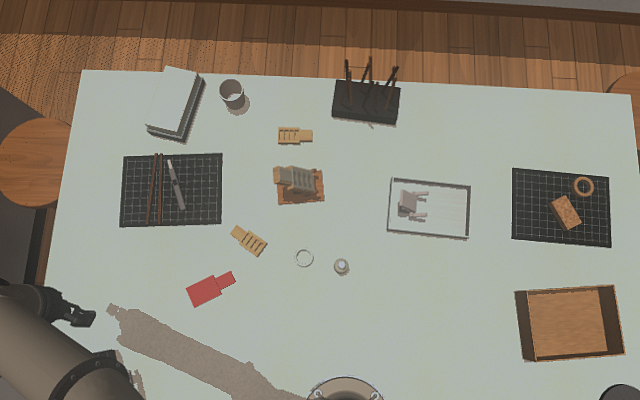

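View pics/wrist0.png

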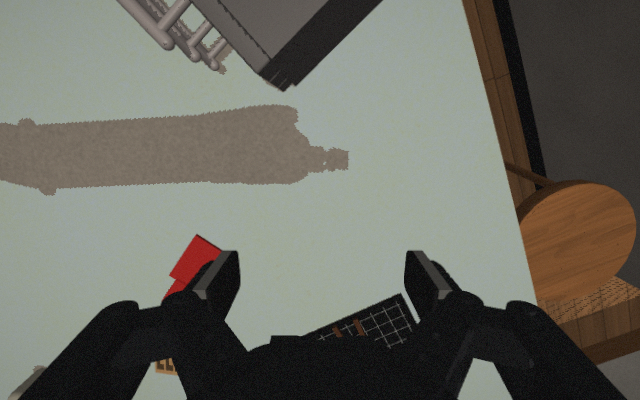

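The three views show the following. Top pixels:
- Stand with the grey or covered rack at (298,182).
- Tray at (429,208), with its ramp at (410,205).
- Tape at (304,258) and glue at (341,266).
- Look-alike racks at (295,135) and (248,240), both lying on the table. The red plate is at (210,288).

The rack on the stand under the clear cover, tongue up-left, fits the description. I'll confirm that in an enlarged crop.

```bash
cat > h.py <<'E'
import cv2,numpy as np
from bench import get_obs, grab_frame
from scipy.spatial.transform import Rotation as R
def RT(f): 
    r=np.array(f['rotation']); return R.from_rotvec(r).as_matrix()
def ray(f,uv):
    K=np.array([[f['fx'],0,f['cx']],[0,f['fy'],f['cy']],[0,0,1.]])
    p=cv2.undistortPoints(np.array(uv,float).reshape(-1,1,2),K,np.array(f['distortion'])).reshape(-1,2)
    d=np.c_[p[:,0],-p[:,1],-np.ones(len(p))]
    d=d@RT(f).T
    return np.array(f['origin']),d
def onz(f,uv,z):
    o,d=ray(f,uv); return o+d*((z-o[2])/d[:,2])[:,None]
def proj(f,P):
    K=np.array([[f['fx'],0,f['cx']],[0,f['fy'],f['cy']],[0,0,1.]])
    c=(np.array(P,float).reshape(-1,3)-np.array(f['origin']))@RT(f)
    c=c*[1,-1,-1]
    return cv2.projectPoints(c,np.zeros(3),np.zeros(3),K,np.array(f['distortion']))[0].reshape(-1,2)
def save(img,name,box=None,s=1):
    if box: img=img[box[1]:box[3],box[0]:box[2]]
    cv2.imwrite('pics/'+name,cv2.resize(img,None,fx=s,fy=s,interpolation=cv2.INTER_CUBIC))
def st():
    o=get_obs(); M=R.from_rotvec(o['orientation']).as_matrix()
    print('t',round(o['clock'],2),'tcp',o['tcp_pos'].round(4),'x',M[:,0].round(3),'y',M[:,1].round(3),'z',M[:,2].round(3),'F',o['contact_force'].round(1),'M',o['moment'].round(2),'w',round(o['grip_width'],4),'j7',round(o['joints'][6],2))
    return o,M
E
python3 - <<'E'
from h import *
t=cv2.imread('pics/top0.png'); save(np.vstack([cv2.resize(t[120:280,220:360],None,fx=4,fy=4)])[:600],'a1.png')
save(t,'a2.png',(370,160,490,260),6)
s=cv2.imread('pics/scene0.png'); save(s,'a3.png',(200,110,350,300),3)
E
```

```text
(no output)
```

View pics/a1.png

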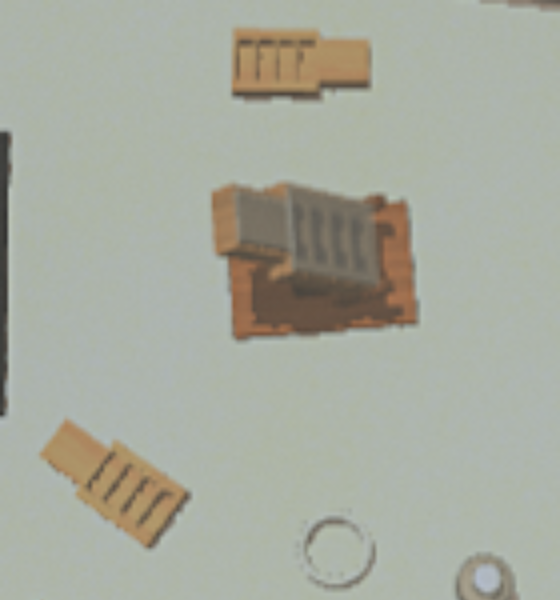

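View pics/a2.png

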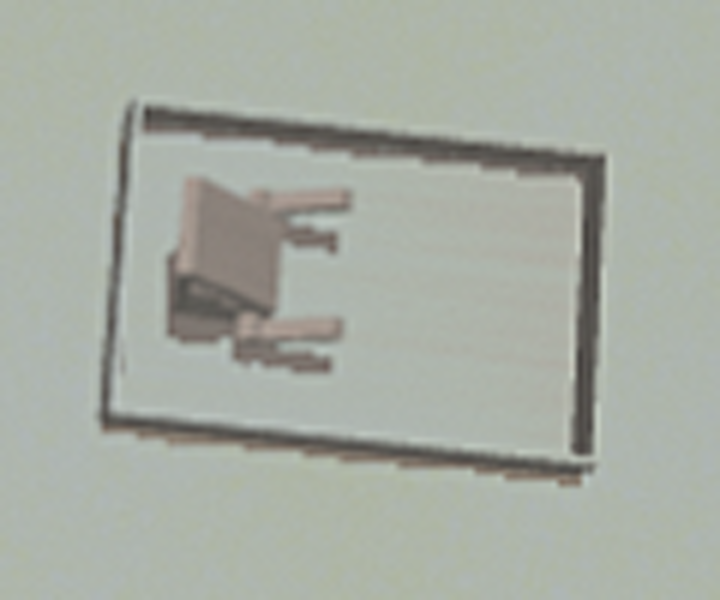

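View pics/a3.png

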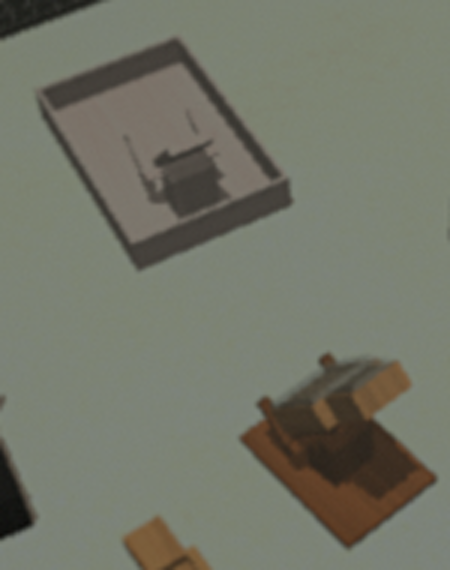

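The crop confirms the largest rack, seated on the stand under the clear cover: tongue end at top pixel (276,175), block at (303,178). The two bare racks are smaller and lie on the table. Next I'll measure the stand base and the tray rim.

```bash
python3 - <<'E'
from h import *
f=grab_frame('top'); g=grab_frame('scene')
print('base',onz(f,[(278,204.5),(324.3,200.5),(322.5,170.5)],.008).round(4)[:,:2].tolist())
# scene crop s3 off(200,110): base corners (240,437),(348,547),(437,480)
sc=lambda L,s,o:[(x/s+o[0],y/s+o[1]) for x,y in L]
print('base scene',onz(g,sc([(240,437),(348,547),(437,480)],3,(200,110)),.008).round(4)[:,:2].tolist())
T=onz(f,[(387.5,229.2),(468.3,237.5),(470.5,186.2),(391.7,177.2)],.036)[:,:2]; print('tray',T.round(4).tolist(),[np.linalg.norm(T[i]-T[i-1]).round(4) for i in range(4)])
print('tray scene rim', onz(g,sc([(38,95),(178,42),(290,183),(137,245)],3,(200,110)),.036)[:,:2].round(4).tolist())
print('tape',onz(f,[(304.5,258)],.018).round(3),'glue',onz(f,[(341,263)],.08).round(3))
E
```

```text
base [[0.5688, 0.2098], [0.5865, 0.0804], [0.674, 0.0898]]
base scene [[0.6748, 0.0961], [0.6586, 0.2232], [0.5719, 0.2136]]
tray [[0.5086, -0.0954], [0.4958, -0.3166], [0.6405, -0.3256], [0.6558, -0.1045]] [np.float64(0.1475), np.float64(0.2215), np.float64(0.1451), np.float64(0.2216)]
tray scene rim [[0.6453, -0.3186], [0.5021, -0.3085], [0.5124, -0.0883], [0.656, -0.1009]]
tape [[0.422 0.126 0.018]] glue [[0.407 0.029 0.08 ]]
```

```bash
python3 -m jog '[[[12,-1.2,-7.2],-0.13,-1],[[24,-2.5,-14.5],-0.26,-1],[[36,-3.7,-21.7],-0.4,-1],[[48.5,-5,-29],-0.53,-1],[[48.5,-5,-29],-0.53,-1],[[48.5,-5,-29],-0.53,-1],[[48.5,-5,-29],-0.53,-1],[[48.5,-5,-29],-0.53,-1],[[48.5,-5,-29],-0.53,-1],[[48.5,-5,-29],-0.53,-1]]'; python3 - <<'E'
from h import *
st()
f=grab_frame('wrist'); save(f['image'],'w1.png')
E
```

```text
clock: 1.5
tcp_pos: [0.6007, 0.1538, 0.4551]
orientation: [-1.572, -0.088, 0.086]
contact_force: [-1.1, -0.7, -0.3]
grip_width: 0.0856
t 1.5 tcp [0.6007 0.1538 0.4551] x [0.994 0.111 0.002] y [ 0.002 -0.003 -1.   ] z [-0.111  0.994 -0.003] F [-1.1 -0.7 -0.3] M [-0.01 -0.03 -0.02] w 0.0856 j7 1.37
```

View pics/w1.png

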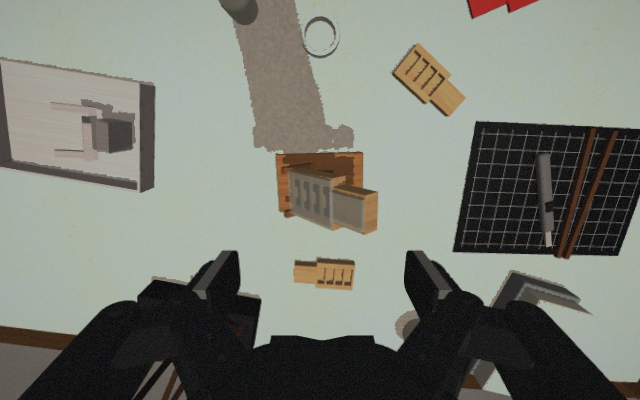

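```bash
python3 - <<'E'
from h import *
i=cv2.imread('pics/w1.png'); save(i,'w1a.png',(260,130,400,245),5.5)
save(i,'w1b.png',(0,40,170,210),4.5)
E
```

```text
(no output)
```

View pics/w1a.png

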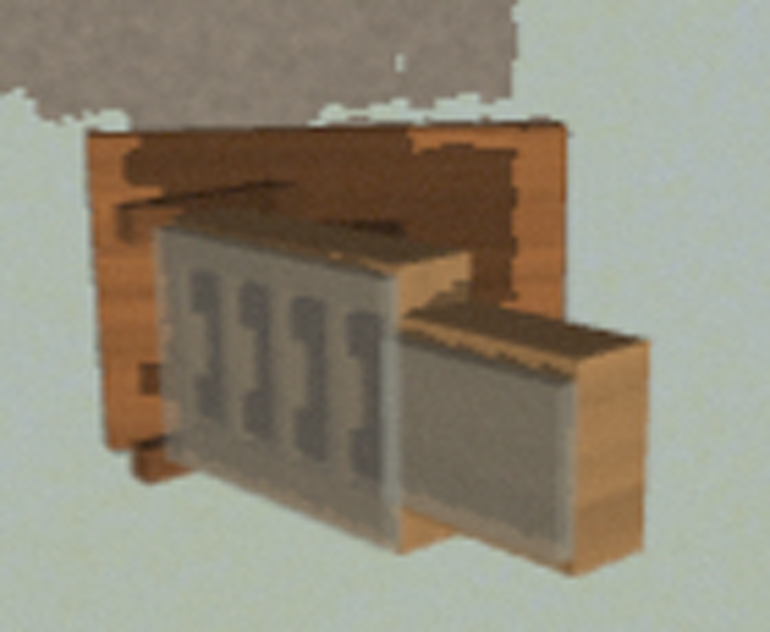

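View pics/w1b.png

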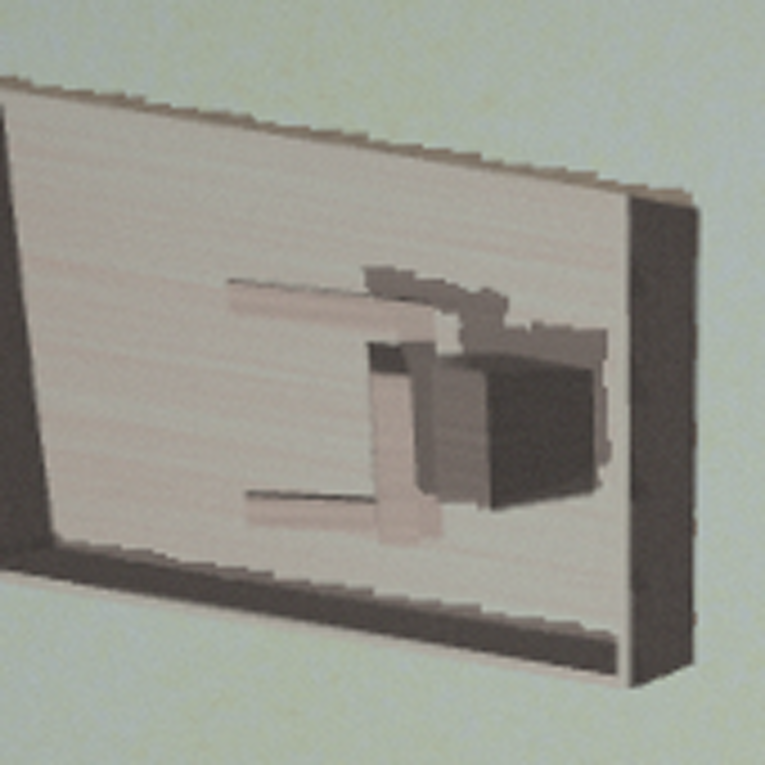

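```bash
python3 - <<'E'
from h import *
f=grab_frame('wrist')
c=lambda L,s,o:[(x/s+o[0],y/s+o[1]) for x,y in L]
a=lambda L:c(L,5.5,(260,130)); b=lambda L:c(L,4.5,(0,40))
p=lambda n,uv,z:print(n,onz(f,uv,z)[:,:2].round(4).tolist())
p('rack back end',a([(650,342),(642,548)]),.1448)
p('rack face end',a([(578,368),(575,574)]),.1577)
p('base',a([(88,130),(567,122),(105,447)]),.008)
p('tray rim L',b([(630,195),(632,687)]),.036)
p('tray bot L',b([(698,205),(695,662)]),0)
p('ramp top edge',b([(487,362),(490,508)]),.1027)
t=grab_frame('top')
ct=lambda L:c(L,4,(220,120)); 
print('top rack back end',onz(t,ct([(218,258),(212,188)]),.1448)[:,:2].round(4).tolist())
print('top rack face end',onz(t,ct([(238,250),(237,184)]),.1577)[:,:2].round(4).tolist())
print('top ramp edge',onz(t,c([(182,278),(195,178)],6,(370,160)),.1027)[:,:2].round(4).tolist())
E
```

```text
rack back end [[0.592, 0.2134], [0.6328, 0.2189]]
rack face end [[0.5952, 0.1985], [0.6344, 0.2041]]
base [[0.5835, 0.0869], [0.567, 0.2133], [0.6719, 0.0977]]
tray rim L [[0.5088, -0.0906], [0.6568, -0.0994]]
tray bot L [[0.5079, -0.0913], [0.6573, -0.0996]]
ramp top edge [[0.5544, -0.0878], [0.5907, -0.0904]]
top rack back end [[0.5915, 0.2068], [0.6374, 0.2139]]
top rack face end [[0.5939, 0.193], [0.6369, 0.1967]]
top ramp edge [[0.5593, -0.1192], [0.6043, -0.1244]]
```

```bash
python3 -m jog '[[[1,4,1.2],-0.018,-1],[[1.9,8,2.5],-0.018,-1],[[1.9,9.5,2.5],-0.018,-1],[[1.9,9.5,2.5],-0.018,-1]]'; python3 - <<'E'
from h import *
st()
f=grab_frame('wrist'); save(f['image'],'w2.png'); 
f=grab_frame('scene'); save(f['image'],'s2.png',(200,110,400,310),3)
E
```

```text
clock: 2.15
tcp_pos: [0.6133, 0.1876, 0.3591]
orientation: [-1.569, -0.108, 0.112]
contact_force: [0.5, -0.1, -0.1]
grip_width: 0.0851
t 2.15 tcp [0.6133 0.1876 0.3591] x [ 0.99   0.139 -0.002] y [-0.002 -0.001 -1.   ] z [-0.139  0.99  -0.   ] F [ 0.5 -0.1 -0.1] M [ 0.06 -0.01 -0.02] w 0.0851 j7 1.37
```

View pics/w2.png

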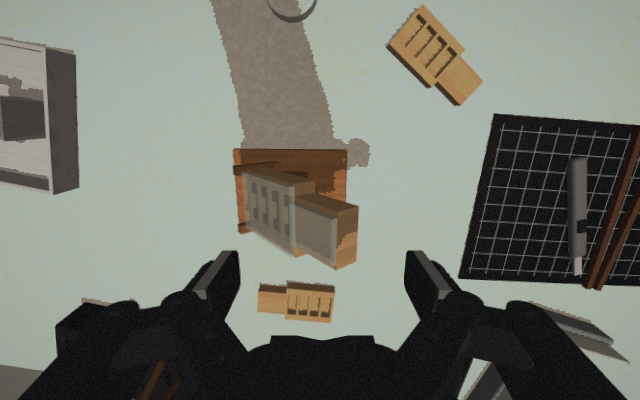

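View pics/s2.png

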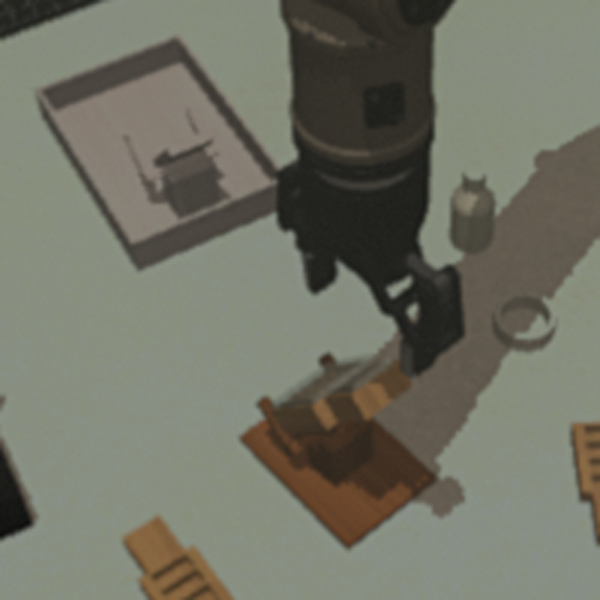

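```bash
python3 - <<'E'
from h import *
i=cv2.imread('pics/w2.png'); save(i,'w2a.png',(225,140,375,280),5)
E
```

```text
(no output)
```

View pics/w2a.png

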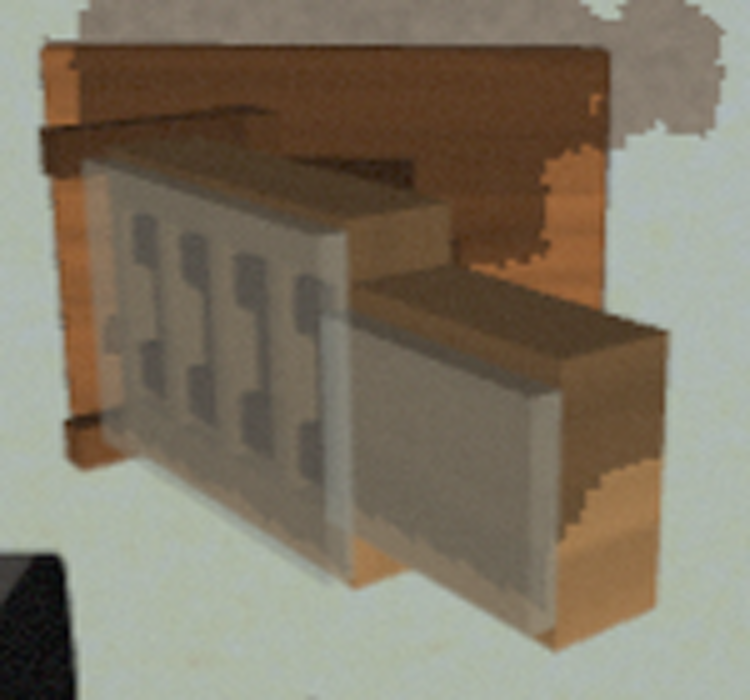

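```bash
python3 - <<'E'
from h import *
f=grab_frame('wrist')
p=lambda n,uv,z:print(n,onz(f,uv,z)[:,:2].round(4).tolist())
p('back',[(358.4,206),(356.6,261.4)],.1448)
p('face',[(337,212),(336,270)],.1577)
p('base',[(233.4,149),(346.6,149.6)],.008)
for i in range(3):
    st(); grab_frame('wrist')
f=grab_frame('wrist');o=get_obs();print(f['origin'],f['origin']-o['tcp_pos'])
E
```

```text
back [[0.5957, 0.21], [0.6378, 0.2161]]
face [[0.5978, 0.1947], [0.6395, 0.2004]]
base [[0.5884, 0.0827], [0.5717, 0.2097]]
t 2.3 tcp [0.6144 0.1868 0.3616] x [0.991 0.137 0.003] y [ 0.003  0.001 -1.   ] z [-0.137  0.991  0.001] F [ 0.9 -0.5  0.8] M [ 0.01 -0.01 -0.03] w 0.0856 j7 1.37
t 2.35 tcp [0.6145 0.1867 0.3617] x [0.991 0.137 0.003] y [ 0.003  0.001 -1.   ] z [-0.137  0.991  0.001] F [-0.  -0.2  0.3] M [ 0.02 -0.03  0.04] w 0.0853 j7 1.37
t 2.4 tcp [0.6145 0.1867 0.3615] x [0.991 0.137 0.003] y [ 0.003  0.001 -1.   ] z [-0.137  0.991  0.001] F [-0.2 -0.6  0.4] M [0.04 0.02 0.04] w 0.0854 j7 1.37
[0.54169351 0.17664626 0.32960766] [-0.07261474 -0.01009745 -0.03129487]
```

```bash
python3 -m jog '[[[0.55,0,-0.7],0,-1],[[0.55,3,-0.7],0,-1],[[0.55,6,-0.7],0,-1],[[0.55,9,-0.7],0,-1],[[0.55,9,-0.7],0,-1],[[0.55,9,-0.7],0,-1]]' 20; python3 - <<'E'
from h import *
st()
f=grab_frame('wrist'); save(f['image'],'w3.png'); 
f=grab_frame('scene'); save(f['image'],'s3.png',(240,190,390,310),5)
E
```

```text
clock: 3.25
tcp_pos: [0.6213, 0.1806, 0.2709]
orientation: [-1.568, -0.109, 0.107]
contact_force: [0.4, 0.5, 0.8]
grip_width: 0.0855
t 3.25 tcp [0.6213 0.1806 0.2709] x [0.991 0.137 0.002] y [ 0.002  0.    -1.   ] z [-0.137  0.991  0.   ] F [0.4 0.5 0.8] M [-0.05  0.02 -0.07] w 0.0855 j7 1.39
```

View pics/w3.png

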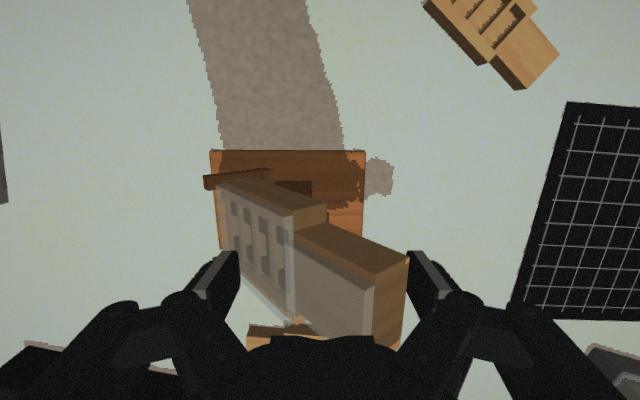

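View pics/s3.png

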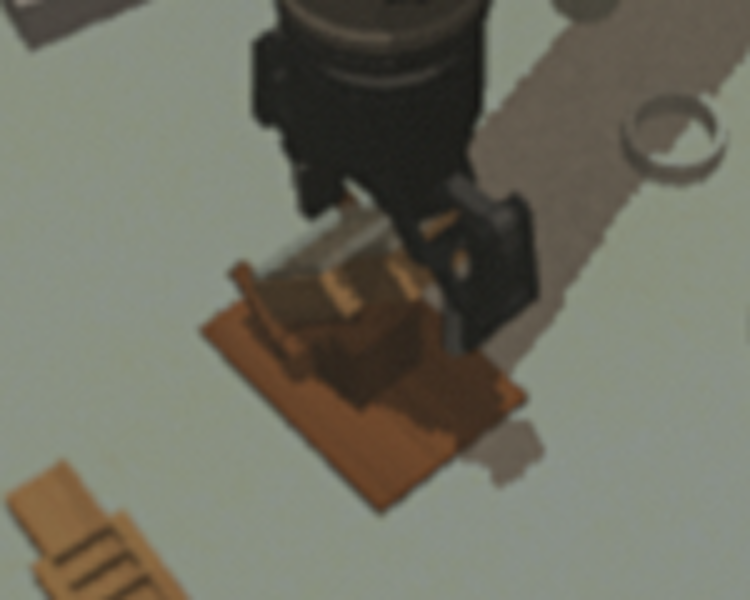

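```bash
cat > traj.py <<'E'
import numpy as np
def fwd(w): # tip distance ahead of TCP (m) at opening w
    phi=np.arcsin(-.103+w/2/57); return 173-57*(.9947-np.cos(phi))
def row(D,v=34,slack=3,L=130,T=25):
    th=np.radians(50+D); d=np.radians(D); e1=np.array([np.cos(np.radians(50)),np.sin(np.radians(50))])
    V=np.array([-41.8,45.2]); B=V+T*np.sin(d)*e1; t=np.array([np.cos(th),np.sin(th)]); n=np.array([-np.sin(th),np.cos(th)])
    C=B+L*t; zt=C[1]-v
    F=B+T*n; l=(zt-F[1])/t[1]; uR=F[0]+l*t[0]; w=C[0]-uR+slack
    cen=C[0]-w/2+slack*0; return C,zt,w,cen,zt+fwd(w),1-2*w/85.4
if __name__=='__main__':
    C0=row(0)[0]
    for D in [0,5,10,15,20,25,30,35,38,40]:
        C,zt,w,cen,tcpz,g=row(D); print(D,'C',(C-C0).round(1),'w',w.round(1),'cen-C0',(cen-C0[0]).round(1),'tcpz',tcpz.round(1),'g',g.round(2))
E
python3 traj.py
```

```text
0 C [0. 0.] w 64.2 cen-C0 -32.1 tcpz 277.7 g -0.5
5 C [-7.6  8.6] w 57.3 cen-C0 -36.3 tcpz 287.9 g -0.34
10 C [-15.8  16.3] w 51.5 cen-C0 -41.5 tcpz 296.8 g -0.21
15 C [-24.5  23.2] w 46.4 cen-C0 -47.7 tcpz 304.6 g -0.09
20 C [-33.6  29.1] w 42.0 cen-C0 -54.6 tcpz 311.2 g 0.02
25 C [-43.1  34.1] w 38.0 cen-C0 -62.1 tcpz 316.6 g 0.11
30 C [-53.  38.] w 34.4 cen-C0 -70.1 tcpz 321.0 g 0.19
35 C [-63.   40.9] w 31.1 cen-C0 -78.6 tcpz 324.2 g 0.27
38 C [-69.1  42.1] w 29.2 cen-C0 -83.7 tcpz 325.5 g 0.32
40 C [-73.2  42.7] w 28.0 cen-C0 -87.2 tcpz 326.2 g 0.34
```

```bash
python3 -m jog '[[[0,-0.65,0],0,-0.4],[[0,-0.65,0],0,-0.5],[[0,-0.65,0],0,-0.5],[[0,-0.65,0],0,-0.5]]' 20; python3 - <<'E'
from h import *
o,M=st(); print('cen-C0',(o['tcp_pos']@M[:,2]-.1261).round(4))
f=grab_frame('wrist'); save(f['image'],'w4.png',(160,130,480,400),2.2)
E
```

```text
clock: 3.85
tcp_pos: [0.6205, 0.1811, 0.2763]
orientation: [-1.568, -0.109, 0.108]
contact_force: [0.2, 1.0, 0.5]
grip_width: 0.0647
t 3.85 tcp [0.6205 0.1811 0.2763] x [0.99  0.138 0.   ] y [ 0.  0. -1.] z [-0.138  0.99   0.   ] F [0.2 1.  0.5] M [ 0.29  0.01 -0.05] w 0.0647 j7 1.39
cen-C0 -0.0323
```

View pics/w4.png

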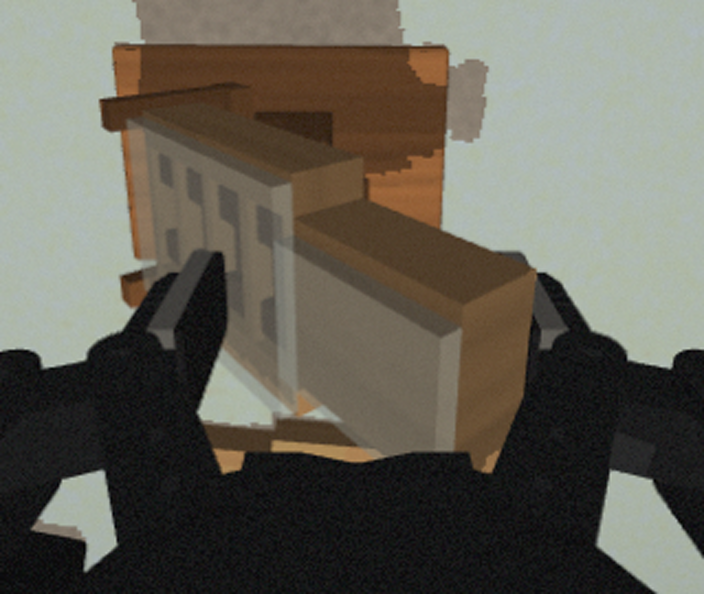

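```bash
python3 -m jog '[[[0,-0.5,-0.2],0,-0.42],[[0,-1.0,-0.4],0,-0.34],[[0,-1.5,-0.7],0,-0.28],[[0,-1.9,-0.95],0,-0.21],[[0,-2.3,-1.25],0,-0.15],[[0,-2.7,-1.55],0,-0.09],[[0,-3.0,-1.9],0,-0.03],[[0,-3.35,-2.25],0,0.02],[[0,-3.35,-2.25],0,0.02]]' 20; python3 - <<'E'
from h import *
o,M=st(); print('cen-C0',(o['tcp_pos']@M[:,2]-.1261).round(4))
f=grab_frame('wrist'); save(f['image'],'w5.png',(160,130,480,400),1.6)
f=grab_frame('scene'); save(f['image'],'s5.png',(240,190,390,310),4)
E
```

```text
clock: 5.03
tcp_pos: [0.6238, 0.1579, 0.31]
orientation: [-1.568, -0.108, 0.108]
contact_force: [-0.3, 0.9, -0.2]
grip_width: 0.0421
t 5.03 tcp [0.6238 0.1579 0.31  ] x [0.991 0.137 0.   ] y [ 0. -0. -1.] z [-0.137  0.991 -0.   ] F [-0.3  0.9 -0.2] M [0.17 0.04 0.01] w 0.0421 j7 1.42
cen-C0 -0.0551
```

View pics/w5.png

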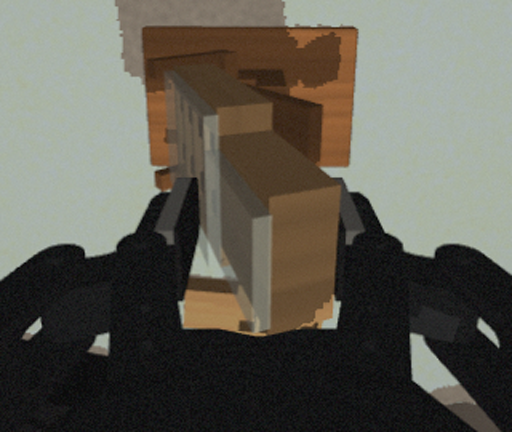

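View pics/s5.png

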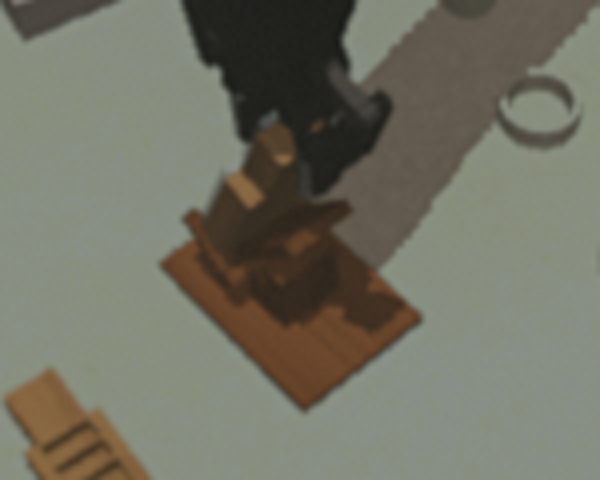

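The pair is tilting up cleanly about the stops and the cover is still on it. I'll continue to near vertical.

```bash
python3 -m jog '[[[0,-0.3,-0.35],0,0.06],[[0,-0.55,-0.75],0,0.11],[[0,-0.8,-1.15],0,0.15],[[0,-1.0,-1.55],0,0.19],[[0,-1.15,-2.0],0,0.23],[[0,-1.3,-2.4],0,0.27],[[0,-1.4,-2.8],0,0.31],[[0,-1.45,-3.0],0,0.33],[[0,-1.45,-3.0],0,0.34]]' 20; python3 - <<'E'
from h import *
o,M=st(); print('cen-C0',(o['tcp_pos']@M[:,2]-.1261).round(4))
f=grab_frame('wrist'); save(f['image'],'w6.png',(160,130,480,400),1.6)
f=grab_frame('scene'); save(f['image'],'s6.png',(240,190,390,310),4)
E
```

```text
clock: 6.25
tcp_pos: [0.6278, 0.1286, 0.3242]
orientation: [-1.568, -0.108, 0.108]
contact_force: [0.5, 0.3, -0.4]
grip_width: 0.0282
t 6.25 tcp [0.6278 0.1286 0.3242] x [ 0.991  0.137 -0.   ] y [-0. -0. -1.] z [-0.137  0.991 -0.   ] F [ 0.5  0.3 -0.4] M [ 0.07 -0.01  0.05] w 0.0282 j7 1.47
cen-C0 -0.085
```

View pics/w6.png

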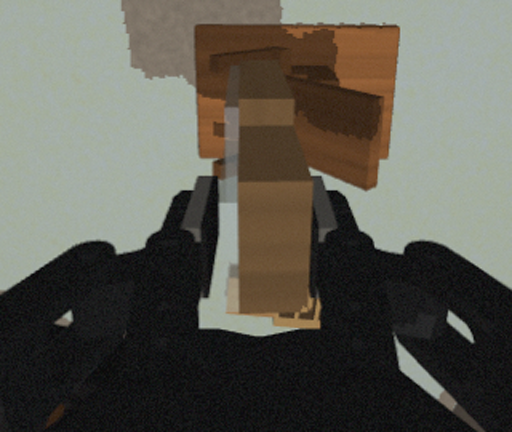

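View pics/s6.png

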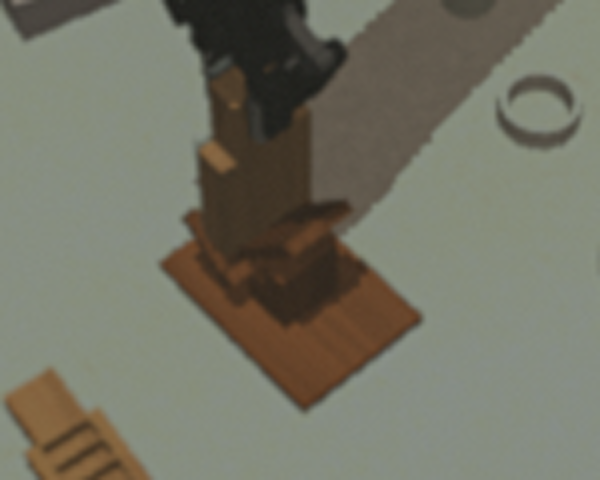

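```bash
python3 -m jog '[[[0,0,0],0,0.4],[[0,0,0],0,0.45],[[0,0,0],0,0.6],[[0,0,0],0,0.6],[[0,0,0],0,0.6]]' 60; python3 - <<'E'
from h import *
o,M=st()
f=grab_frame('wrist'); save(f['image'],'w7.png',(160,130,480,400),1.6)
f=grab_frame('scene'); save(f['image'],'s7.png',(240,190,390,310),4)
E
```

```text
clock: 6.98
tcp_pos: [0.6278, 0.1283, 0.3242]
orientation: [-1.569, -0.108, 0.108]
contact_force: [0.0, -3.2, 1.6]
grip_width: 0.0242
t 6.97 tcp [0.6278 0.1283 0.3242] x [ 0.991  0.137 -0.   ] y [ 0.    -0.001 -1.   ] z [-0.137  0.991 -0.001] F [ 0.  -3.2  1.6] M [-1.06 -0.01  0.05] w 0.0242 j7 1.47
```

View pics/w7.png

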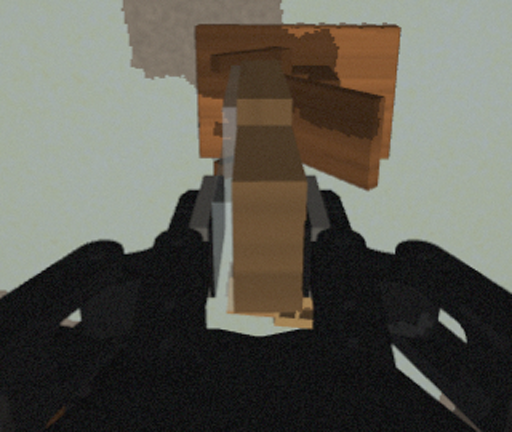

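View pics/s7.png

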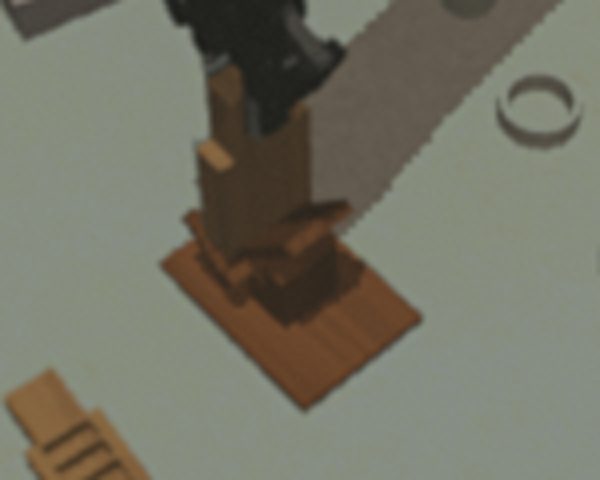

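```bash
python3 -m jog '[[[0,-2.5,0],0,0.6],[[0,-5,0],0,0.6],[[0,-8,0],0,0.6],[[-0.5,-9,-1.5],0.17,0.6],[[-1,-9,-3],0.35,0.6],[[-1.5,-9,-5],0.53,0.6],[[-2,-9,-7],0.71,0.6],[[-2.5,-9,-9],0.89,0.6],[[-3,-9,-10.5],1.07,0.6],[[-3.6,-9,-12],1.2,0.6]]' 60; python3 - <<'E'
from h import *
o,M=st()
f=grab_frame('wrist'); save(f['image'],'w8.png')
f=grab_frame('scene'); save(f['image'],'s8.png',(220,100,390,260),4)
E
```

```text
clock: 8.32
tcp_pos: [0.6083, 0.0059, 0.4134]
orientation: [-1.406, 0.831, -0.828]
contact_force: [-0.5, 0.9, -2.9]
grip_width: 0.0245
t 8.32 tcp [0.6083 0.0059 0.4134] x [ 0.484 -0.875 -0.002] y [-0.001  0.002 -1.   ] z [ 0.875  0.484 -0.   ] F [-0.5  0.9 -2.9] M [ 0.01 -0.01  0.  ] w 0.0245 j7 0.55
```

View pics/w8.png

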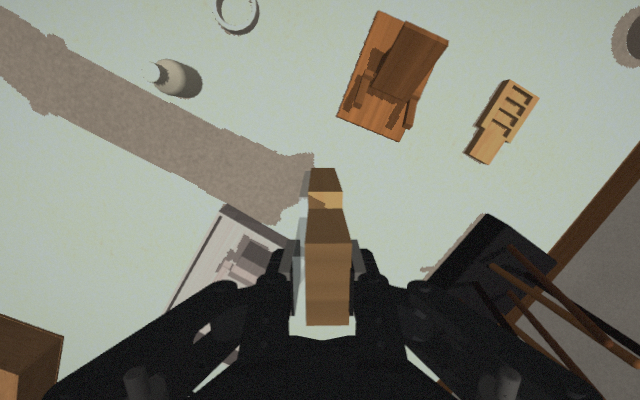

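View pics/s8.png

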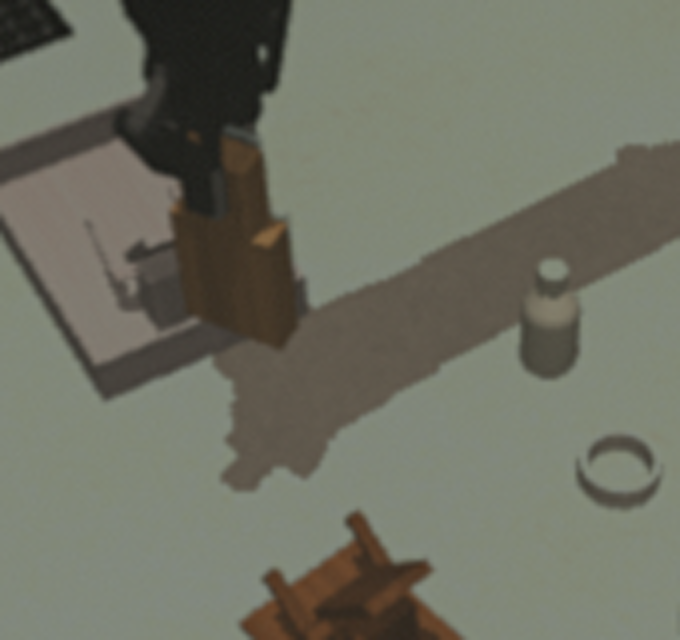

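```bash
python3 -m jog '[[[0.8,0,-0.8],0.17,0.6],[[1.6,0,-1.6],0.35,0.6],[[2.4,0,-2.4],0.53,0.6],[[3.2,0,-3.2],0.71,0.6],[[4,0,-4],0.89,0.6],[[4.8,0,-4.8],1.07,0.6],[[5.6,0,-5.6],1.25,0.6],[[6.4,0,-6.4],1.43,0.6],[[7,0,-7.2],1.6,0.6],[[7.6,0,-8],1.78,0.6]]' 60;  python3 -m jog '[[[0,0,0],0.18,0.6],[[0,0,0],0.36,0.6],[[0,0,0],0.36,0.6],[[0,0,0],0.36,0.6],[[0,0,0],0.36,0.6]]' 60; python3 - <<'E'
from h import *
o,M=st()
f=grab_frame('wrist'); save(f['image'],'w9.png')
f=grab_frame('scene'); save(f['image'],'s9.png',(180,80,350,240),4)
E
```

```text
clock: 9.68
tcp_pos: [0.5761, -0.0988, 0.4136]
orientation: [-0.311, 2.062, -2.059]
contact_force: [-0.7, 0.3, -2.0]
grip_width: 0.0243
clock: 10.3
tcp_pos: [0.5758, -0.1001, 0.4141]
orientation: [-0.063, -2.193, 2.192]
contact_force: [-0.4, 0.1, -2.2]
grip_width: 0.0242
t 10.3 tcp [ 0.5758 -0.1001  0.4141] x [-0.998  0.057 -0.   ] y [ 0.  0. -1.] z [-0.057 -0.998 -0.   ] F [-0.4  0.1 -2.2] M [0.04 0.   0.02] w 0.0242 j7 -1.18
```

View pics/w9.png

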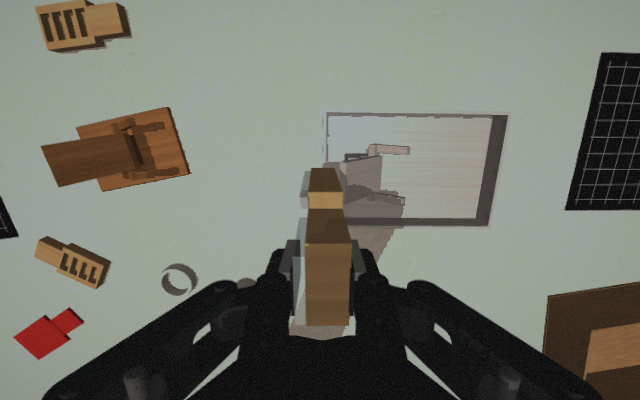

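View pics/s9.png

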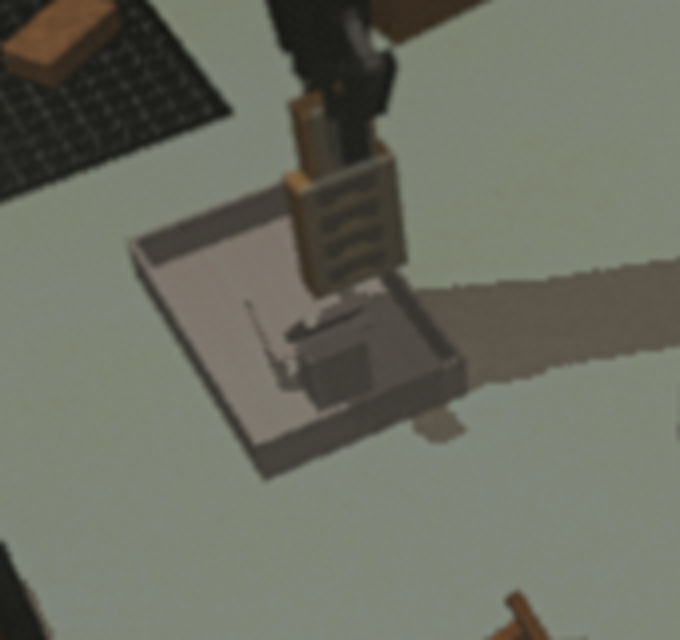

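```bash
python3 - <<'E'
from h import *
i=cv2.imread('pics/w9.png'); save(i,'w9a.png',(300,95,520,245),3.6)
E
```

```text
(no output)
```

View pics/w9a.png

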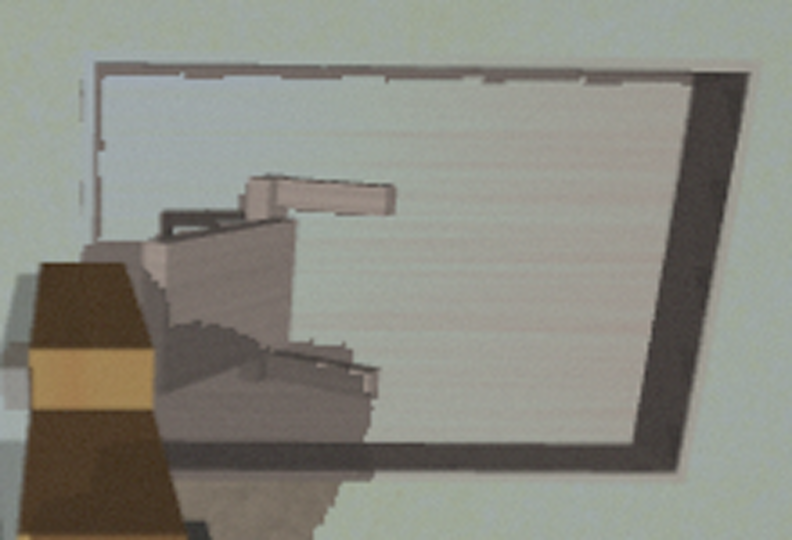

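```bash
python3 - <<'E'
from h import *
f=grab_frame('wrist'); st()
c=lambda L:[(x/3.6+300,y/3.6+95) for x,y in L]
p=lambda n,uv,z:print(n,onz(f,uv,z)[:,:2].round(4).tolist())
p('rim outer right top/bot, left top',c([(752,66),(682,477),(82,63)]),.036)
p('rim inner right',c([(747,73),(677,470)]),.036)
p('stop tips inner',c([(395,214),(378,370)]),.061)
p('stop tips outer',c([(395,186)]),.061)
p('board top',c([(165,243),(160,392)]),.1027)
xt=np.array([-.063,-.998]);yt=np.array([.998,-.063])
for n,q,z in [('stops',[(395,214),(378,370)],.061),('board',[(165,243),(160,392)],.1027),('rim',[(752,66),(682,477),(82,63)],.036),('rimin',[(747,73),(677,470)],.036)]:
    P=onz(f,c(q),z)[:,:2]; print(n,'lat',(P@yt).round(4),'s',(P@xt).round(4))
print('tcp lat', get_obs()['tcp_pos'][:2]@yt)
# held rack lateral in camera: project expected
E
```

```text
t 10.45 tcp [ 0.5758 -0.1004  0.4142] x [-0.998  0.059 -0.   ] y [ 0.  0. -1.] z [-0.059 -0.998 -0.   ] F [ 0.4 -0.6 -2.7] M [-0.    0.02 -0.  ] w 0.0243 j7 -1.18
rim outer right top/bot, left top [[0.6413, -0.3267], [0.4959, -0.3191], [0.6542, -0.1057]]
rim inner right [[0.6391, -0.3253], [0.4989, -0.3169]]
stop tips inner [[0.6025, -0.2018], [0.5514, -0.1977]]
stop tips outer [[0.6113, -0.2016]]
board top [[0.6041, -0.1257], [0.5611, -0.1227]]
stops lat [0.614  0.5628] s [0.1634 0.1625]
board lat [0.6108 0.5677] s [0.0874 0.0871]
rim lat [0.6606 0.515  0.6595] s [0.2856 0.2872 0.0643]
rimin lat [0.6584 0.5178] s [0.2843 0.2849]
tcp lat 0.5809438125663791
```

```bash
python3 -m jog '[[[-0.4,0,3],0,0.6],[[-0.8,0,5.5],0,0.6],[[-0.8,0,7.35],0,0.6],[[-0.8,0,7.35],0,0.6],[[-0.8,2.5,7.35],0,0.6],[[-0.8,5,7.35],0,0.6],[[-0.8,7,7.35],0,0.6],[[-0.8,7.5,7.35],0,0.6],[[-0.8,7.5,7.35],0,0.6],[[-0.8,7.5,7.35],0,0.6]]' 60; python3 - <<'E'
from h import *
o,M=st(); P=o['tcp_pos'][:2]; print('lat,s-s0',P@[.998,-.063],P@[-.063,-.998]-.0935)
f=grab_frame('wrist'); save(f['image'],'w10.png')
f=grab_frame('scene'); save(f['image'],'s10.png',(190,80,340,220),5)
E
```

```text
clock: 11.7
tcp_pos: [0.5797, -0.1744, 0.3401]
orientation: [-0.068, -2.191, 2.192]
contact_force: [-0.1, -0.9, -2.6]
grip_width: 0.0246
t 11.7 tcp [ 0.5797 -0.1744  0.3401] x [-0.998  0.06  -0.002] y [ 0.001 -0.    -1.   ] z [-0.06  -0.998  0.   ] F [-0.1 -0.9 -2.6] M [-0.    0.01  0.02] w 0.0246 j7 -0.98
lat,s-s0 0.5895218533643346 0.04401219351638447
```

View pics/w10.png

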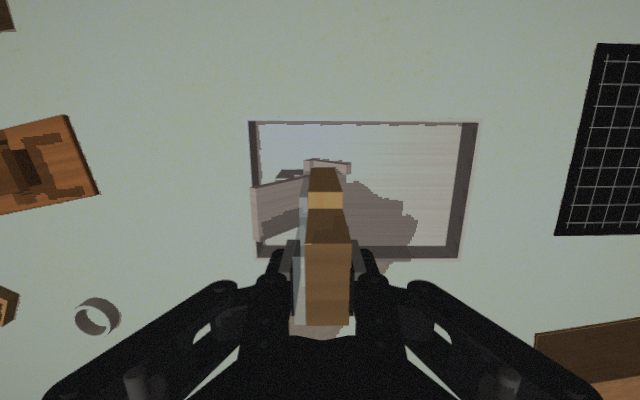

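View pics/s10.png

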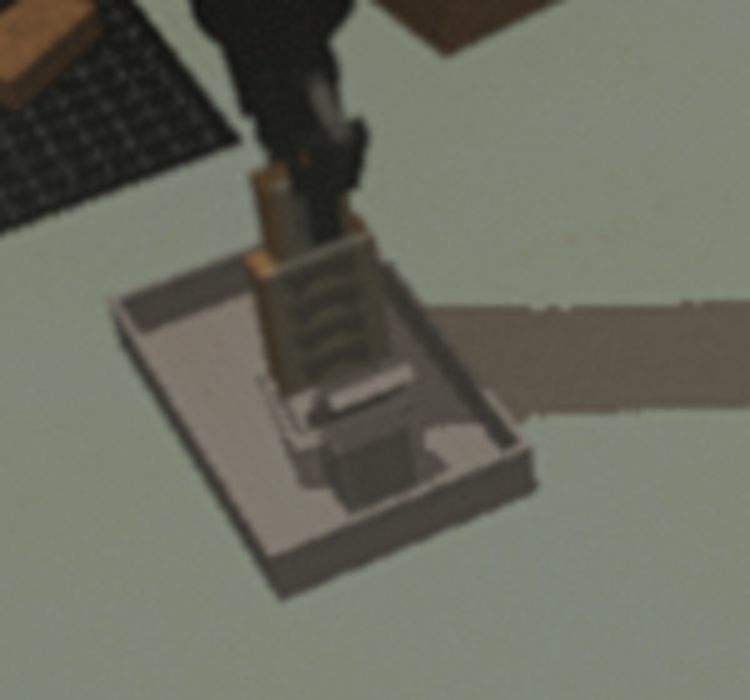

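```bash
python3 -m jog '[[[0,0.5,0],0,0.6],[[0,1.0,0],0,0.6],[[0,1.3,0],0,0.6],[[0,1.5,0],0,0.6],[[0,1.5,0],0,0.6]]' 60; python3 - <<'E'
from h import *
o,M=st(); P=o['tcp_pos'][:2]; print('lat,s-s0',P@[.998,-.063],P@[-.063,-.998]-.0935)
f=grab_frame('scene'); save(f['image'],'s11.png',(190,80,340,220),5)
f=grab_frame('top'); save(f['image'],'t11.png',(370,140,490,260),5)
E
```

```text
clock: 12.42
tcp_pos: [0.5793, -0.1746, 0.3249]
orientation: [-0.067, -2.191, 2.19]
contact_force: [-1.7, 0.8, 3.9]
grip_width: 0.024
t 12.43 tcp [ 0.5793 -0.1746  0.3249] x [-0.998  0.061 -0.   ] y [ 0.  0. -1.] z [-0.061 -0.998 -0.   ] F [-1.7  0.8  3.9] M [ 0.14  0.59 -0.01] w 0.024 j7 -0.97
lat,s-s0 0.5891896173617647 0.044268886840344385
```

View pics/s11.png

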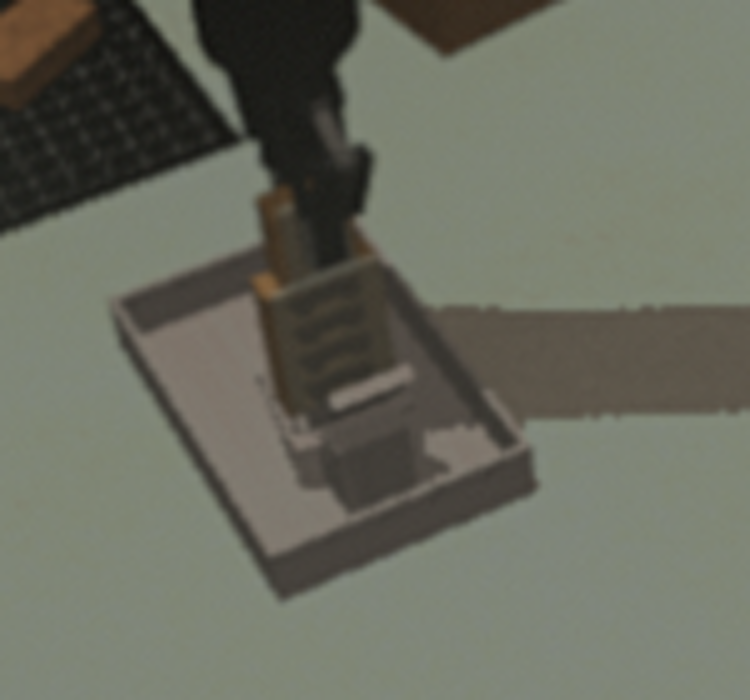

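```bash
python3 -m jog '[[[0,0,-0.1],0,0.37],[[0,0,-0.3],0,0.36],[[0,0.05,-0.5],0,0.34],[[0,0.15,-0.9],0,0.29],[[0,0.3,-1.3],0,0.25],[[0,0.5,-1.7],0,0.2],[[0,0.7,-2.1],0,0.15],[[0,0.95,-2.5],0,0.11],[[0,0.95,-2.5],0,0.11]]' 20; python3 - <<'E'
from h import *
o,M=st(); P=o['tcp_pos'][:2]; print('lat,s-s0',P@[.998,-.063],P@[-.063,-.998]-.0935)
f=grab_frame('scene'); save(f['image'],'s12.png',(190,80,340,220),4)
f=grab_frame('wrist'); save(f['image'],'w12.png',(160,80,480,400),1.6)
E
```

```text
clock: 13.65
tcp_pos: [0.5809, -0.1486, 0.3144]
orientation: [-0.065, -2.191, 2.191]
contact_force: [-0.9, 0.1, -0.6]
grip_width: 0.0374
t 13.65 tcp [ 0.5809 -0.1486  0.3144] x [-0.998  0.059  0.001] y [-0.  0. -1.] z [-0.059 -0.998 -0.   ] F [-0.9  0.1 -0.6] M [0.03 0.05 0.05] w 0.0374 j7 -1.0
lat,s-s0 0.5890960433522422 0.01825459187762632
```

View pics/s12.png

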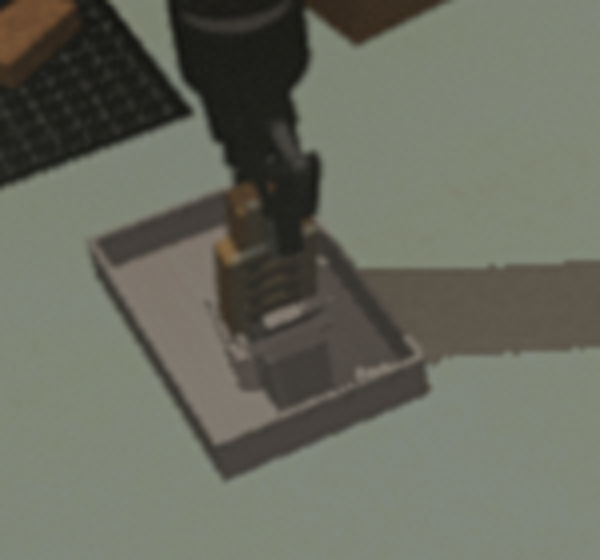

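View pics/w12.png

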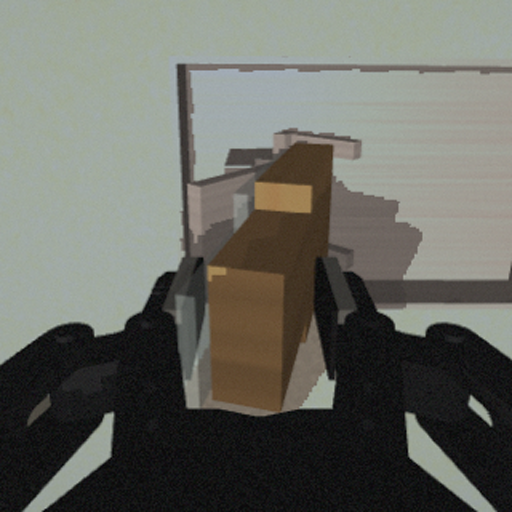

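```bash
python3 -m jog '[[[0,0.25,-0.38],0,0.06],[[0,0.55,-0.75],0,0.02],[[0,0.85,-1.1],0,-0.03],[[0,1.2,-1.45],0,-0.09],[[0,1.6,-1.75],0,-0.15],[[0,2.0,-2.05],0,-0.22],[[0,2.45,-2.35],0,-0.28],[[0,2.9,-2.6],0,-0.35],[[0,3.4,-2.85],0,-0.43],[[0,3.9,-3.05],0,-0.5]]' 20; python3 - <<'E'
from h import *
o,M=st(); P=o['tcp_pos'][:2]; print('lat,s-s0',P@[.998,-.063],P@[-.063,-.998]-.0935)
f=grab_frame('scene'); save(f['image'],'s13.png',(190,80,340,220),4)
f=grab_frame('wrist'); save(f['image'],'w13.png',(160,80,480,400),1.6)
E
```

```text
clock: 15.0
tcp_pos: [0.5838, -0.1186, 0.2773]
orientation: [-0.069, -2.193, 2.192]
contact_force: [-10.3, 8.1, 43.9]
grip_width: 0.0643
t 15.0 tcp [ 0.5838 -0.1186  0.2773] x [-0.998  0.059 -0.003] y [ 0.003  0.001 -1.   ] z [-0.059 -0.998 -0.001] F [-10.3   8.1  43.9] M [-0.51  2.32 -0.29] w 0.0643 j7 -1.01
lat,s-s0 0.5901222947373332 -0.011916339256038161
```

View pics/s13.png

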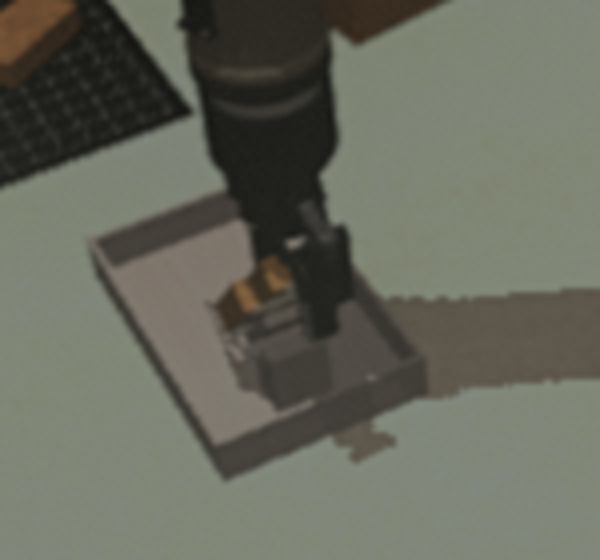

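View pics/w13.png

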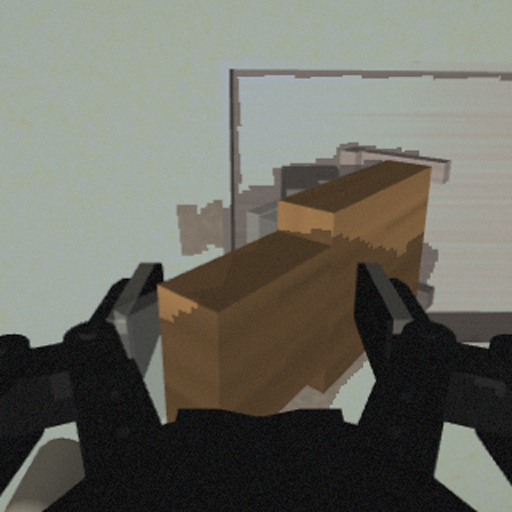

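```bash
python3 -m jog '[[[0,-0.5,0],0,-0.5],[[0,-0.5,0],0,-0.5]]' 20; python3 - <<'E'
from h import *
o,M=st(); P=o['tcp_pos'][:2]; print('lat,s-s0',P@[.998,-.063],P@[-.063,-.998]-.0935)
f=grab_frame('scene'); save(f['image'],'s14.png',(220,120,320,200),7)
f=grab_frame('wrist'); save(f['image'],'w14.png',(160,80,480,400),1.8)
f=grab_frame('top'); save(f['image'],'t14.png',(370,150,490,250),6)
E
```

```text
clock: 15.35
tcp_pos: [0.5826, -0.1186, 0.2806]
orientation: [-0.066, -2.191, 2.19]
contact_force: [1.3, 1.9, 0.9]
grip_width: 0.0638
t 15.35 tcp [ 0.5826 -0.1186  0.2806] x [-0.998  0.06   0.   ] y [-0.  0. -1.] z [-0.06  -0.998 -0.   ] F [1.3 1.9 0.9] M [ 0.2  -0.07 -0.03] w 0.0638 j7 -1.02
lat,s-s0 0.5888774524281478 -0.011882989684248516
```

View pics/s14.png

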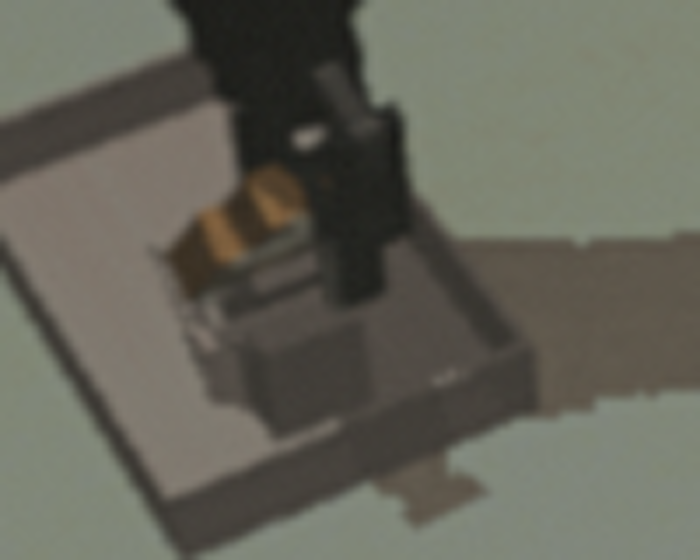

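View pics/w14.png

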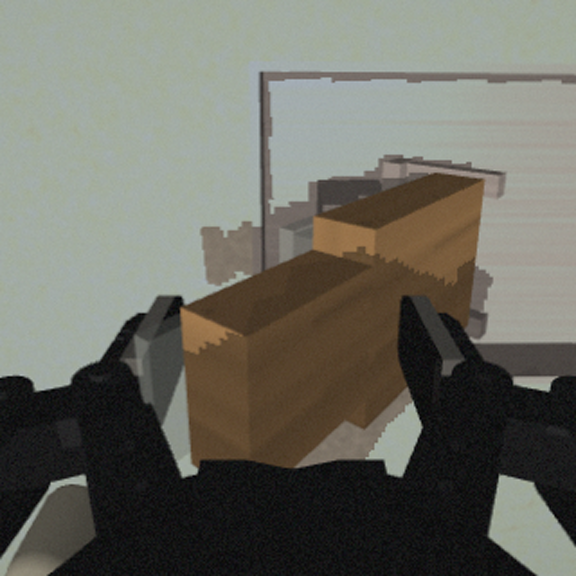

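View pics/t14.png

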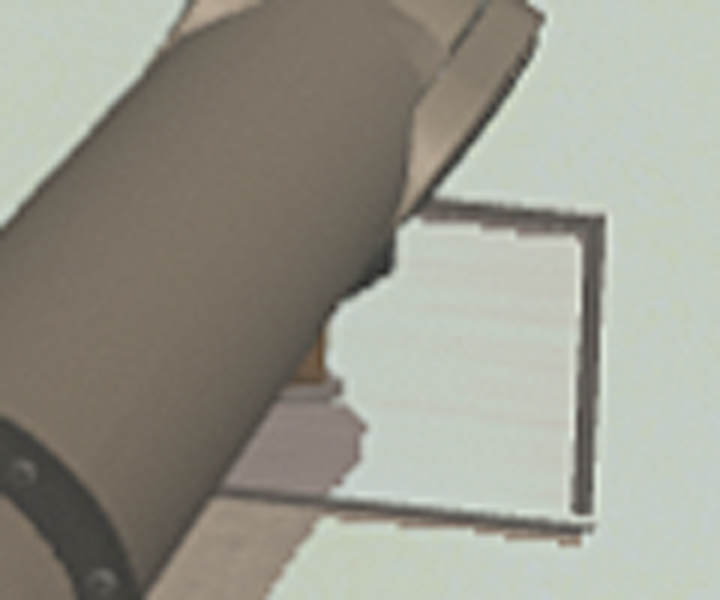

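```bash
python3 - <<'E'
from h import *
f=grab_frame('wrist')
xt=np.array([-.063,-.998]);yt=np.array([.998,-.063])
for th,lab in [(50,'50'),(54,'54'),(58,'58')]:
    d=np.radians(th-50);t=np.radians(th);e1=np.array([np.cos(np.radians(50)),np.sin(np.radians(50))])
    B=np.array([-41.8,45.2])+25*np.sin(d)*e1
    out=[]
    for l,tt in [(130,25),(130,5),(82,25),(0,25)]:
        q=B+l*np.array([np.cos(t),np.sin(t)])+tt*np.array([-np.sin(t),np.cos(t)])
        lat=.021 if l>82 else (.031 if l<82 else .021)
        xy=(.0935-q[0]/1000)*xt+(.5888+lat)*yt
        out.append(proj(f,[[*xy,q[1]/1000]])[0].round(0).tolist())
    print(lab,out)
print('seen',(248/1.8+160,335/1.8+80),(182/1.8+160,310/1.8+80),(372/1.8+160,262/1.8+80),(484/1.8+160,180/1.8+80))
E
```

```text
50 [[292.0, 271.0], [257.0, 254.0], [365.0, 231.0], [429.0, 182.0]]
54 [[312.0, 279.0], [270.0, 262.0], [375.0, 234.0], [429.0, 182.0]]
58 [[335.0, 288.0], [285.0, 270.0], [387.0, 236.0], [429.0, 182.0]]
seen (297.77777777777777, 266.1111111111111) (261.1111111111111, 252.22222222222223) (366.66666666666663, 225.55555555555554) (428.88888888888886, 180.0)
```

```bash
python3 -m jog '[[[0,-0.2,0],0,-0.7],[[0,-0.4,0],0,-1],[[0,-0.4,0],0,-1],[[0,-0.4,0],0,-1],[[0,-3,0],0,-1],[[0,-6,0],0,-1],[[0,-9,0],0,-1],[[0,-12,0],0,-1]]' 20; python3 - <<'E'
from h import *
o,M=st(); P=o['tcp_pos'][:2]; print('lat,s-s0',P@[.998,-.063],P@[-.063,-.998]-.0935)
f=grab_frame('scene'); save(f['image'],'s15.png',(220,120,320,200),7)
f=grab_frame('wrist'); save(f['image'],'w15.png')
E
```

```text
clock: 16.55
tcp_pos: [0.5825, -0.1188, 0.4016]
orientation: [-0.066, -2.191, 2.191]
contact_force: [0.8, 0.7, -0.2]
grip_width: 0.0851
t 16.55 tcp [ 0.5825 -0.1188  0.4016] x [-0.998  0.06   0.   ] y [-0.  0. -1.] z [-0.06  -0.998 -0.   ] F [ 0.8  0.7 -0.2] M [ 0.06 -0.02  0.01] w 0.0851 j7 -1.13
lat,s-s0 0.5888558117057514 -0.011608594371979239
```

View pics/s15.png

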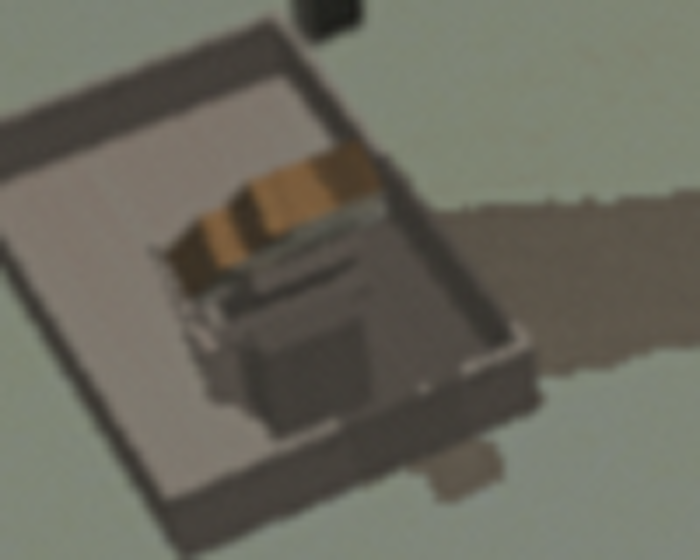

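View pics/w15.png

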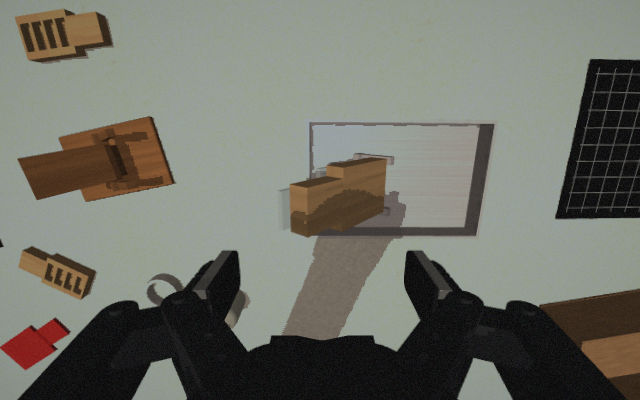

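```bash
python3 - <<'E'
from h import *
i=cv2.imread('pics/w15.png'); save(i,'w15a.png',(265,110,415,250),5)
i=cv2.imread('pics/w15.png'); save(i,'w15b.png',(10,90,190,220),4)
f=grab_frame('wrist')
xt=np.array([-.063,-.998]);yt=np.array([.998,-.063])
for n,l,tt,la in [('rack up back far',130,25,.021),('rack up face far',130,5,.021),('rack up face near',130,5,-.021),('rack up back near',130,25,-.021),('cover up slope far',130,0,.017),('cover up slope near',130,0,-.017),('rack low back far',0,25,.031),('low back near',0,25,-.031)]:
    t=np.radians(50); q=np.array([-41.8,45.2])+l*np.array([np.cos(t),np.sin(t)])+tt*np.array([-np.sin(t),np.cos(t)])
    xy=(.0935-q[0]/1000)*xt+(.5888+la)*yt
    u=proj(f,[[*xy,q[1]/1000]])[0]; print(n,((u-[265,110])*5).round(0))
E
```

```text
rack up back far [209. 401.]
rack up face far [120. 382.]
rack up face near [127. 620.]
rack up back near [213. 651.]
cover up slope far [100. 401.]
cover up slope near [107. 591.]
rack low back far [610. 249.]
low back near [592. 515.]
```

View pics/w15a.png

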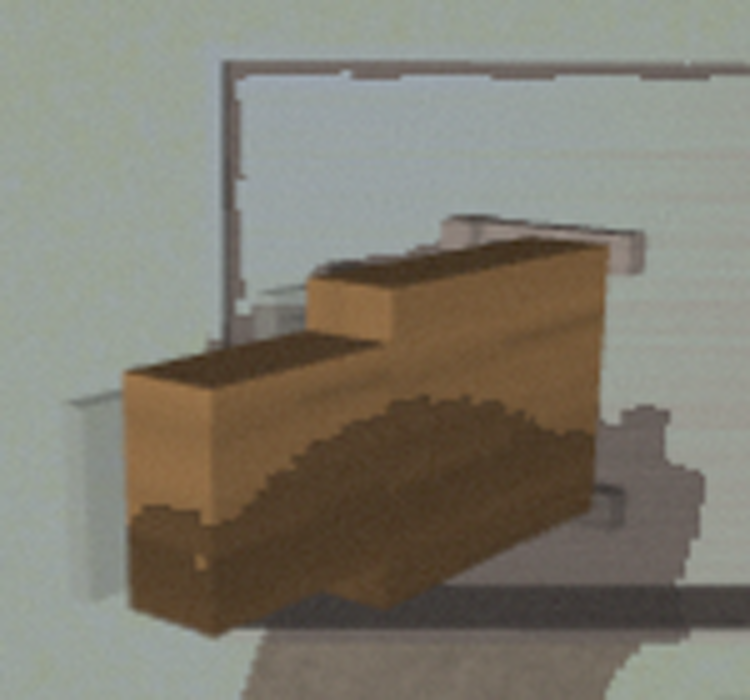

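View pics/w15b.png

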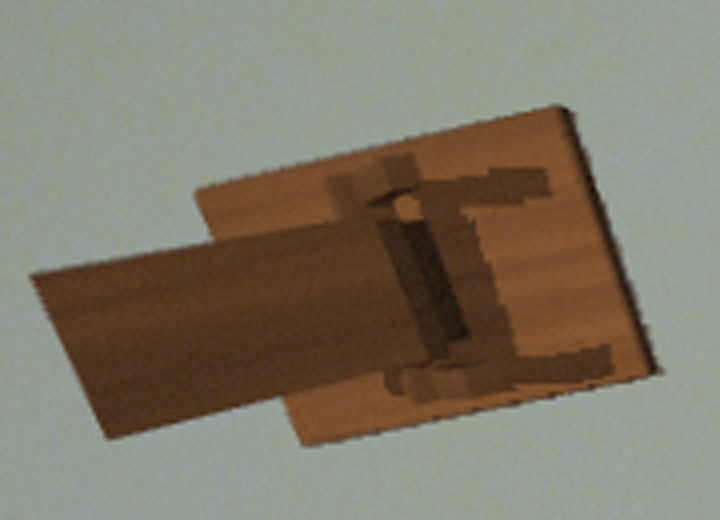

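Released. The rack is seated face down on the ramp (tongue end at (278,188) in the wrist view, corners within about 2 mm of the prediction). The clear cover lies under it and sticks out about 10 mm up-slope, which is inside the tolerance. Next I turn a quarter turn to grip the tongue by its sides. The cover is narrower there, so it stays free.

```bash
python3 -m jog '[[[-0.1,0,-0.85],-0.18,-1],[[-0.1,0,-0.85],-0.36,-1],[[-0.1,0,-0.85],-0.54,-1],[[-0.1,0,-0.85],-0.72,-1],[[-0.1,0,-0.85],-0.9,-1],[[-0.1,0,-0.85],-1.08,-1],[[-0.1,0,-0.85],-1.26,-1],[[-0.1,0,-0.85],-1.44,-1],[[-0.1,0,-0.85],-1.57,-1],[[-0.1,0,-0.85],-1.57,-1]]' 20; python3 -m jog '[[[0,0,0],0,-1],[[0,3,0],0,-1],[[0,5.5,0],0,-1],[[0,5.5,0],0,-1]]'; python3 - <<'E'
from h import *
o,M=st(); P=o['tcp_pos'][:2]; print('lat,s-s0',P@[.998,-.063],P@[-.063,-.998]-.0935)
f=grab_frame('scene'); save(f['image'],'s16.png',(200,80,340,200),5)
f=grab_frame('wrist'); save(f['image'],'w16.png')
E
```

```text
clock: 17.95
tcp_pos: [0.5838, -0.1104, 0.3996]
orientation: [-1.18, 1.256, -1.254]
contact_force: [-0.3, -0.5, -0.4]
grip_width: 0.0853
clock: 18.45
tcp_pos: [0.5835, -0.1099, 0.3438]
orientation: [-1.182, 1.258, -1.253]
contact_force: [0.1, -0.2, -0.1]
grip_width: 0.0855
t 18.45 tcp [ 0.5835 -0.1099  0.3438] x [-0.062 -0.998  0.   ] y [-0.004  0.    -1.   ] z [ 0.998 -0.062 -0.004] F [ 0.1 -0.2 -0.1] M [ 0.01 -0.04  0.04] w 0.0855 j7 0.26
lat,s-s0 0.589212307072889 -0.020535146392645656
```

View pics/s16.png

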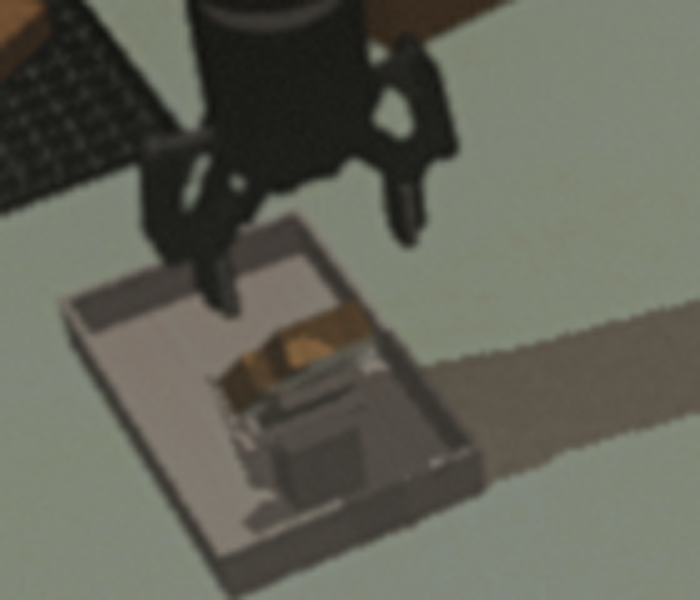

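View pics/w16.png

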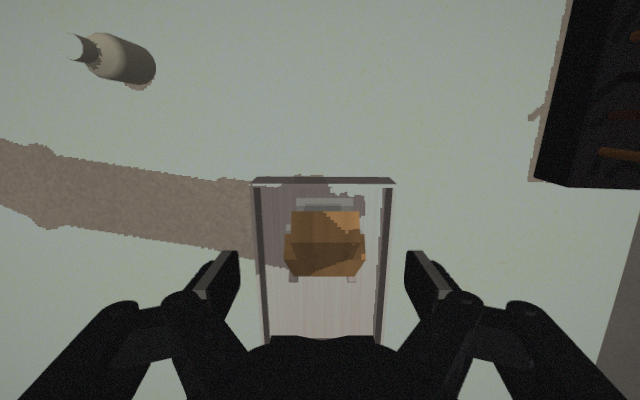

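```bash
python3 - <<'E'
from h import *
i=cv2.imread('pics/w16.png'); save(i,'w16a.png',(245,170,405,290),5)
E
```

```text
(no output)
```

View pics/w16a.png

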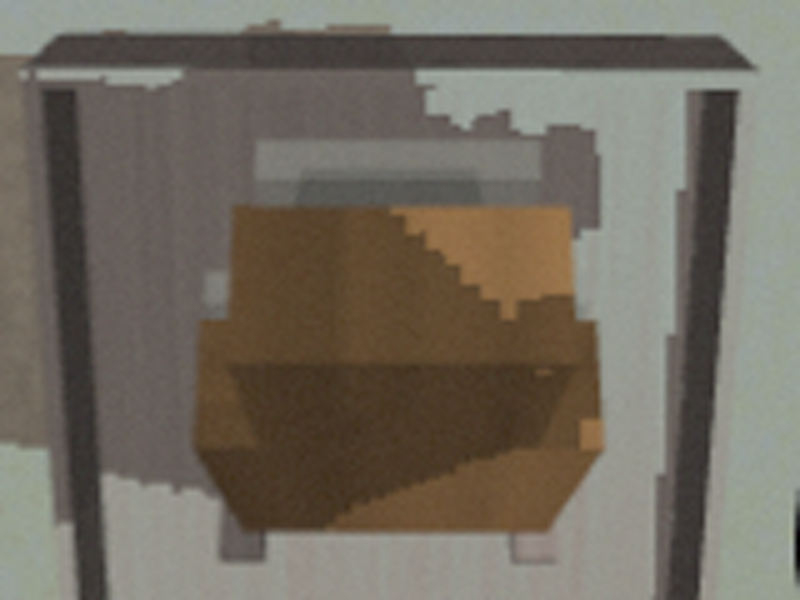

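```bash
python3 -m jog '[[[0,0,0.2],0,-1],[[0,2,0.2],0,-1],[[0,4,0.2],0,-1],[[0,4.8,0.2],0,-1],[[0,4.8,0.2],0,-1],[[0,4.8,0.2],0,-0.3],[[0,4.8,0.2],0,-0.05],[[0,4.8,0.2],0,-0.05]]' 20; python3 - <<'E'
from h import *
o,M=st(); P=o['tcp_pos'][:2]; print('lat,s-s0',P@[.998,-.063],P@[-.063,-.998]-.0935)
f=grab_frame('scene'); save(f['image'],'s17.png',(200,80,340,200),5)
f=grab_frame('wrist'); save(f['image'],'w17.png',(160,150,480,390),2)
E
```

```text
clock: 19.55
tcp_pos: [0.5863, -0.1105, 0.2981]
orientation: [-1.179, 1.253, -1.254]
contact_force: [0.7, -0.2, -0.2]
grip_width: 0.0453
t 19.55 tcp [ 0.5863 -0.1105  0.2981] x [-0.061 -0.998 -0.   ] y [ 0.001  0.    -1.   ] z [ 0.998 -0.061  0.001] F [ 0.7 -0.2 -0.2] M [ 0.01 -0.01 -0.02] w 0.0453 j7 0.29
lat,s-s0 0.5921306727478766 -0.020166139946398084
```

View pics/s17.png

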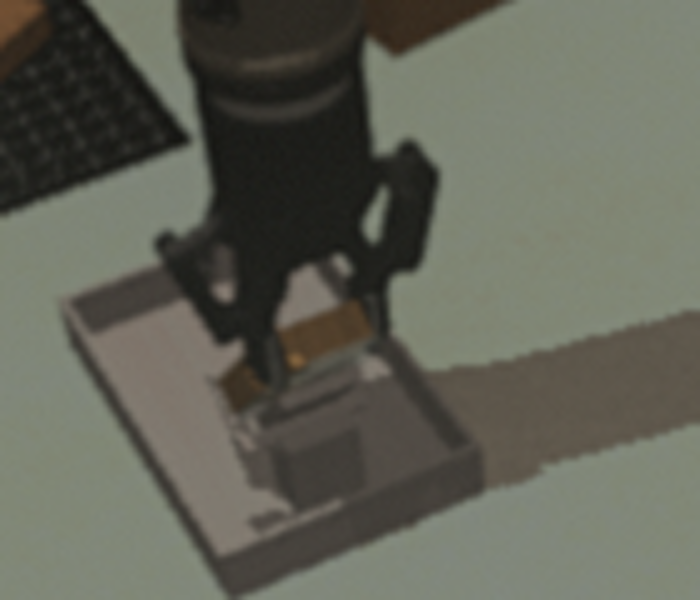

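View pics/w17.png

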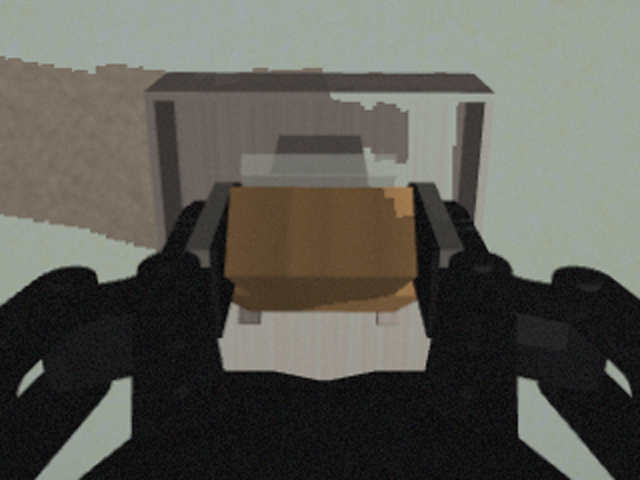

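```bash
python3 -m jog '[[[0,0.2,0],0,0.0],[[0,0.2,0],0,0.2],[[0,0.2,0],0,0.3],[[0,0.2,0],0,0.3]]' 50; python3 - <<'E'
from h import *
o,M=st()
E
```

```text
clock: 20.15
tcp_pos: [0.5861, -0.1105, 0.2958]
orientation: [-1.18, 1.254, -1.254]
contact_force: [-2.3, 0.5, 3.3]
grip_width: 0.0419
t 20.15 tcp [ 0.5861 -0.1105  0.2958] x [-0.061 -0.998 -0.   ] y [-0.  0. -1.] z [ 0.998 -0.061 -0.   ] F [-2.3  0.5  3.3] M [ 0.02  0.39 -0.06] w 0.0419 j7 0.29
```

```bash
python3 -m jog '[[[0.4,-0.3,0],0,0.3],[[0.9,-0.8,0],0,0.3],[[1.6,-1.4,0],0,0.3],[[2.4,-2.0,0],0,0.3],[[3.0,-2.6,0],0,0.3],[[3.0,-3.2,0],0,0.3],[[3.0,-4.5,0],0,0.3],[[3.0,-6,0],0,0.3]]' 50; python3 - <<'E'
from h import *
o,M=st()
f=grab_frame('scene'); save(f['image'],'s18.png',(190,80,340,200),5)
f=grab_frame('wrist'); save(f['image'],'w18.png',(160,130,480,390),2)
E
```

```text
clock: 21.15
tcp_pos: [0.5844, -0.1401, 0.3566]
orientation: [-1.18, 1.254, -1.253]
contact_force: [0.9, -0.1, -1.5]
grip_width: 0.0416
t 21.15 tcp [ 0.5844 -0.1401  0.3566] x [-0.06  -0.998 -0.   ] y [-0.  0. -1.] z [ 0.998 -0.06  -0.   ] F [ 0.9 -0.1 -1.5] M [ 0.06 -0.02 -0.  ] w 0.0416 j7 0.31
```

View pics/s18.png

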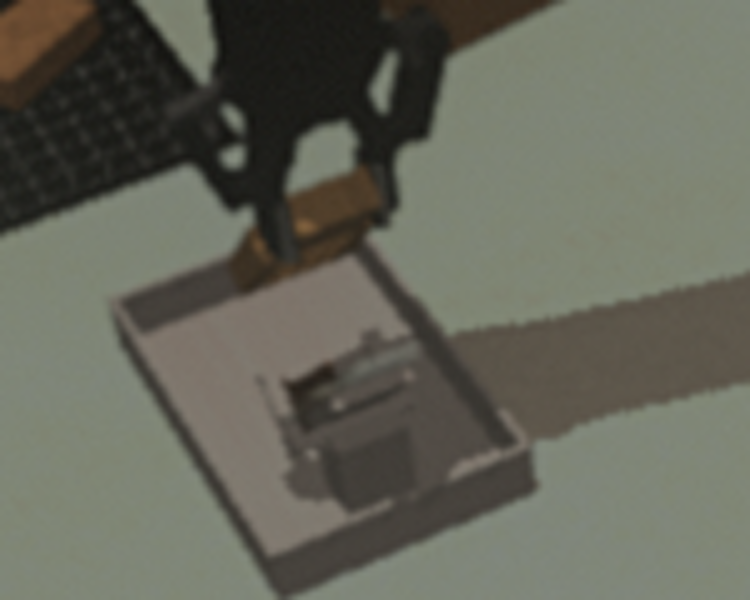

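View pics/w18.png

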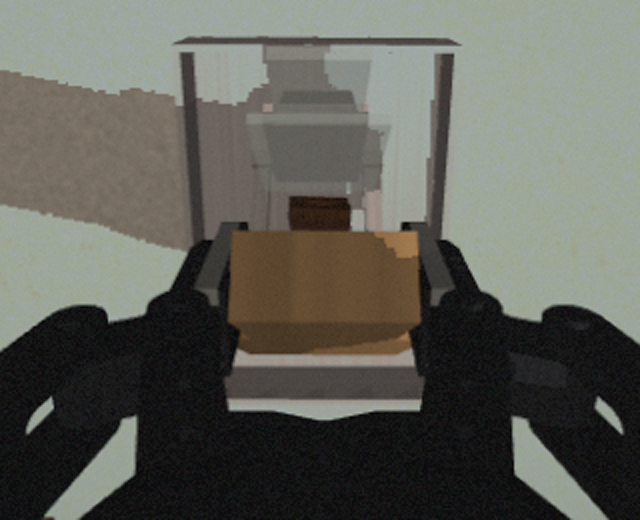

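```bash
python3 -m jog '[[[0,-3,0],0,0.3],[[0,-6,0],0,0.3],[[0,-7,0],0,0.3],[[0,-7,0],0,0.3]]' 50; python3 - <<'E'
from h import *
o,M=st()
f=grab_frame('scene'); save(f['image'],'s19.png',(190,100,340,220),5)
f=grab_frame('wrist'); save(f['image'],'w19.png',(200,130,440,330),3)
E
```

```text
clock: 21.75
tcp_pos: [0.5843, -0.1403, 0.4257]
orientation: [-1.179, 1.253, -1.254]
contact_force: [-0.1, -0.4, -1.2]
grip_width: 0.0411
t 21.75 tcp [ 0.5843 -0.1403  0.4257] x [-0.061 -0.998 -0.   ] y [ 0.001  0.    -1.   ] z [ 0.998 -0.061  0.001] F [-0.1 -0.4 -1.2] M [ 0.04  0.02 -0.  ] w 0.0411 j7 0.27
```

View pics/s19.png

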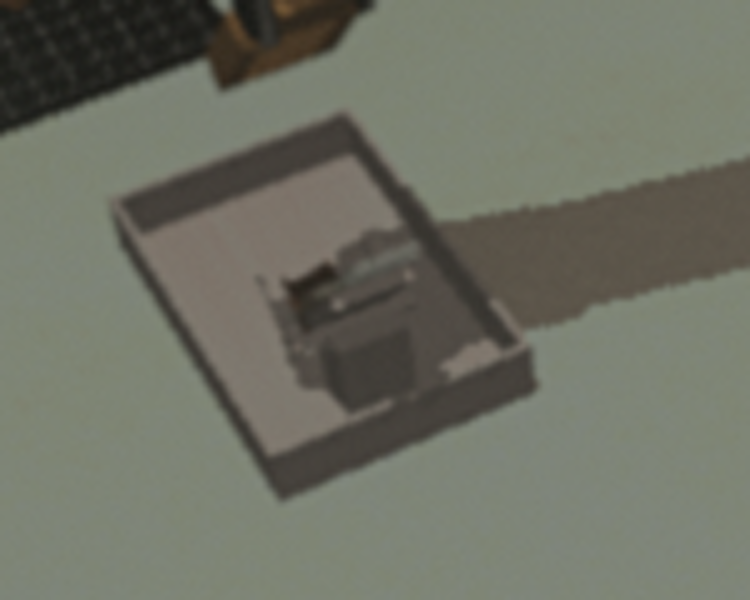

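View pics/w19.png

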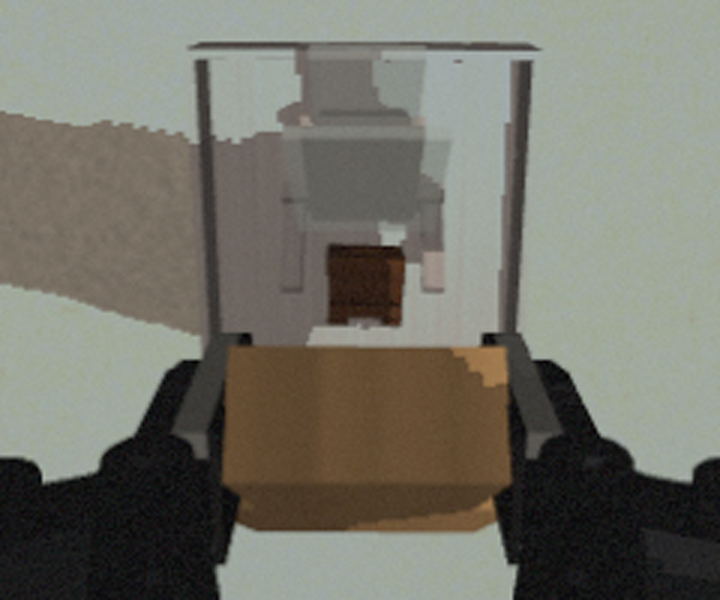

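```bash
python3 -m jog '[[[-4,0,0.2],0,0.3],[[-9,0,0.4],-0.05,0.3],[[-14,0,0.7],-0.1,0.3],[[-19,0,1],-0.15,0.3],[[-24,0,1.2],-0.2,0.3],[[-29,0,1.4],-0.2,0.3],[[-32.8,0,1.6],-0.2,0.3],[[-32.8,0,1.6],-0.2,0.3],[[-32.8,0,1.6],-0.2,0.3],[[-32.8,0,1.6],-0.2,0.3]]' 50; python3 - <<'E'
from h import *
o,M=st(); P=o['tcp_pos'][:2]; print('lat,s-s0',P@[.991,.137],P@[.137,-.991]+.0843)
f=grab_frame('scene'); save(f['image'],'s20.png')
f=grab_frame('wrist'); save(f['image'],'w20.png',(200,130,440,330),3)
np.save('w20.npy',f,allow_pickle=True)
E
```

```text
clock: 23.1
tcp_pos: [0.6204, 0.1842, 0.4253]
orientation: [-1.272, 1.108, -1.108]
contact_force: [-0.5, -0.8, -1.1]
grip_width: 0.0411
t 23.1 tcp [0.6204 0.1842 0.4253] x [ 0.136 -0.991  0.001] y [-0.001 -0.001 -1.   ] z [ 0.991  0.136 -0.001] F [-0.5 -0.8 -1.1] M [ 0.04 -0.02 -0.01] w 0.0411 j7 -0.09
lat,s-s0 0.6400643544291118 -0.013216128871857719
```

View pics/s20.png

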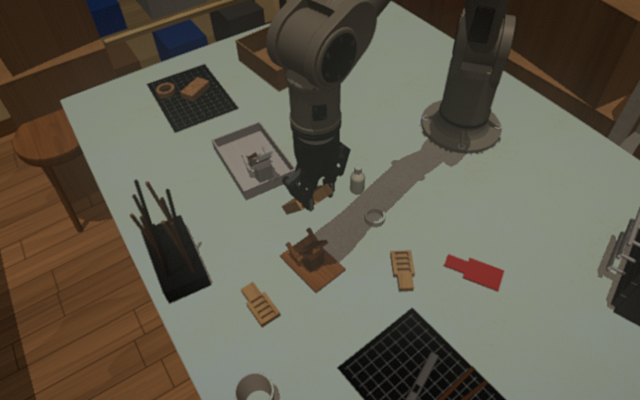

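View pics/w20.png

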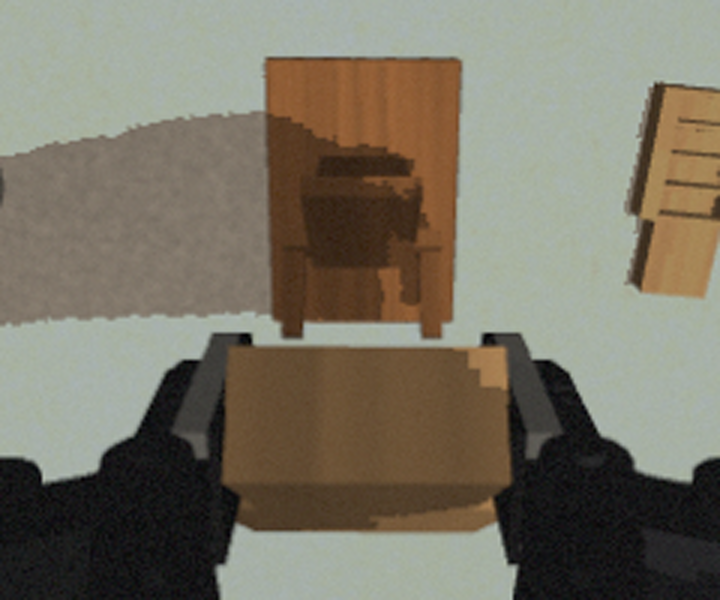

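```bash
python3 - <<'E'
from h import *
f=grab_frame('wrist')
xs=np.array([.137,-.991]);ys=np.array([.991,.137])
for n,q,z in [('board',[(302,178),(421,178)],.1027),('stoptip inner',[(303,338),(420,338)],.060),('base top',[(266,58),(461,58)],.008),('base low',[(272,322),(454,322)],.008)]:
    P=onz(f,[(x/3+200,y/3+130) for x,y in q],z)[:,:2]; print(n,'lat',(P@ys).round(4),(P@ys).mean().round(4),'s',(P@xs).round(4), 's-s0',(P@xs+.0843).round(4))
E
```

```text
board lat [0.6167 0.659 ] 0.6378 s [-0.0983 -0.0983] s-s0 [-0.014 -0.014]
stoptip inner lat [0.6121 0.6626] 0.6374 s [-0.0166 -0.0166] s-s0 [0.0677 0.0677]
base top lat [0.5941 0.6823] 0.6382 s [-0.1306 -0.1306] s-s0 [-0.0463 -0.0463]
base low lat [0.5926 0.6829] 0.6377 s [-0.0012 -0.0012] s-s0 [0.0831 0.0831]
```

```bash
python3 -m jog '[[[1.1,2,-0.23],0,0.3],[[1.1,5,-0.23],0,0.3],[[1.1,8,-0.23],0,0.3],[[1.1,11,-0.23],0,0.3],[[1.1,11,-0.23],0,0.3]]' 50; python3 - <<'E'
from h import *
o,M=st(); P=o['tcp_pos'][:2]; print('lat,s-s0',P@[.991,.137],P@[.137,-.991]+.0843)
f=grab_frame('scene'); save(f['image'],'s21.png',(250,170,370,290),5)
E
```

```text
clock: 23.88
tcp_pos: [0.6187, 0.1742, 0.3136]
orientation: [-1.276, 1.109, -1.105]
contact_force: [-1.1, -0.1, -1.4]
grip_width: 0.041
t 23.88 tcp [0.6187 0.1742 0.3136] x [ 0.138 -0.99   0.001] y [-0.004 -0.002 -1.   ] z [ 0.99   0.138 -0.005] F [-1.1 -0.1 -1.4] M [ 0.02 -0.    0.01] w 0.041 j7 -0.03
lat,s-s0 0.6369650349447151 -0.0035964533842526847
```

View pics/s21.png

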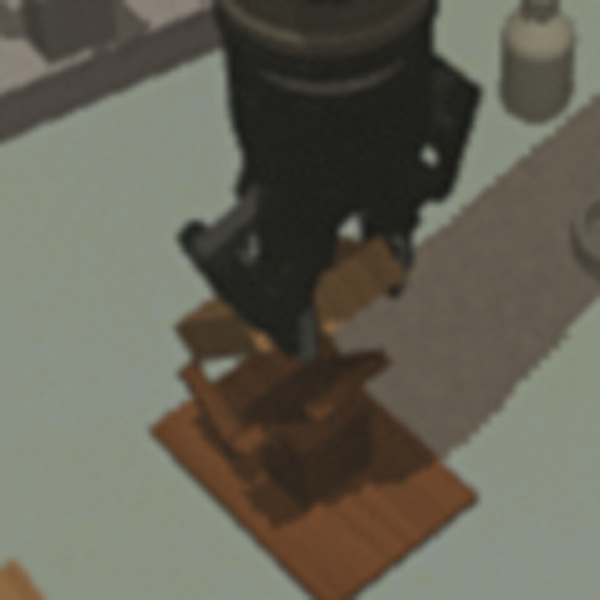

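```bash
python3 -m jog '[[[-0.6,0.5,0],0,0.3],[[-1.2,1.0,0],0,0.3],[[-1.7,1.4,0],0,0.3],[[-2.0,1.6,0],0,0.3],[[-2.1,1.75,0],0,0.3],[[-2.1,1.75,0],0,0.3]]' 50; python3 - <<'E'
from h import *
o,M=st(); P=o['tcp_pos'][:2]; print('lat,s-s0',P@[.991,.137],P@[.137,-.991]+.0843)
f=grab_frame('scene'); save(f['image'],'s22.png',(250,170,370,290),5)
f=grab_frame('wrist'); save(f['image'],'w22.png',(160,130,480,390),2)
E
```

```text
clock: 24.68
tcp_pos: [0.6167, 0.1955, 0.2981]
orientation: [-1.272, 1.106, -1.106]
contact_force: [-0.1, 0.3, -1.7]
grip_width: 0.0415
t 24.68 tcp [0.6167 0.1955 0.2981] x [ 0.138 -0.99   0.   ] y [-0. -0. -1.] z [ 0.99   0.138 -0.   ] F [-0.1  0.3 -1.7] M [0.07 0.   0.01] w 0.0415 j7 -0.06
lat,s-s0 0.6379041831173689 -0.02494386544144675
```

View pics/s22.png

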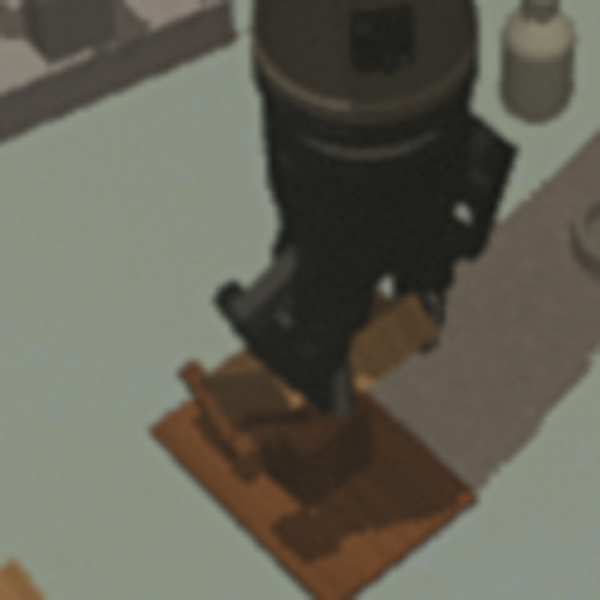

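View pics/w22.png

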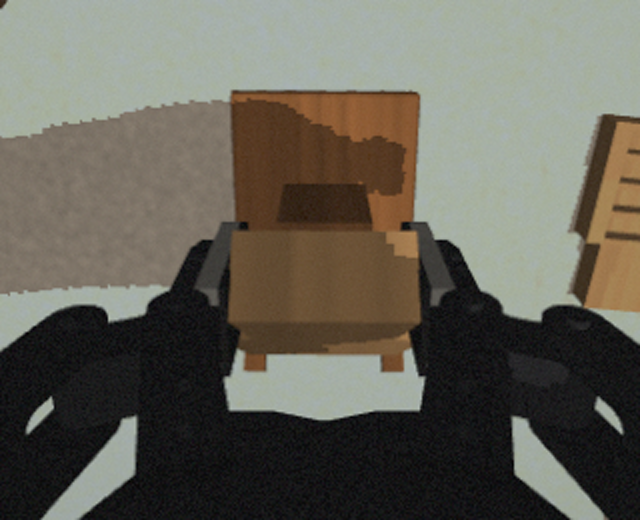

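```bash
python3 -m jog '[[[0,0.2,0],0,0.3],[[0,0.4,0],0,0.3],[[0,0.4,0],0,0.3]]' 50; python3 - <<'E'
from h import *
st()
E
```

```text
clock: 25.15
tcp_pos: [0.6166, 0.1955, 0.2939]
orientation: [-1.272, 1.107, -1.106]
contact_force: [-0.5, -0.2, -1.3]
grip_width: 0.0413
t 25.15 tcp [0.6166 0.1955 0.2939] x [ 0.138 -0.99   0.   ] y [-0. -0. -1.] z [ 0.99   0.138 -0.   ] F [-0.5 -0.2 -1.3] M [ 0.1  -0.04  0.08] w 0.0413 j7 -0.05
```

```bash
python3 -m jog '[[[0,0.15,0],0,0.3],[[0,0.3,0],0,0.3],[[0,0.3,0],0,0.3]]' 50; python3 - <<'E'
from h import *
st()
E
```

```text
clock: 25.52
tcp_pos: [0.6169, 0.1953, 0.2924]
orientation: [-1.271, 1.106, -1.106]
contact_force: [-3.7, -1.7, 6.9]
grip_width: 0.0415
t 25.52 tcp [0.6169 0.1953 0.2924] x [ 0.138 -0.99  -0.   ] y [ 0.  0. -1.] z [0.99  0.138 0.   ] F [-3.7 -1.7  6.9] M [-0.4   0.66 -0.02] w 0.0415 j7 -0.05
```

```bash
python3 -m jog '[[[0,-0.1,0],0,-0.05],[[0,-0.1,0],0,-0.3],[[0,-0.1,0],0,-1],[[0,-0.1,0],0,-1],[[0,-0.1,0],0,-1],[[0,-3,0],0,-1],[[0,-7,0],0,-1],[[0,-10,0],0,-1],[[0,-10,0],0,-1]]' 20; python3 - <<'E'
from h import *
st()
f=grab_frame('scene'); save(f['image'],'s23.png',(190,100,350,300),3)
f=grab_frame('wrist'); save(f['image'],'w23.png',(160,130,480,390),2)
E
```

```text
clock: 26.65
tcp_pos: [0.6175, 0.1955, 0.394]
orientation: [-1.267, 1.104, -1.107]
contact_force: [0.2, -0.4, -0.4]
grip_width: 0.0855
t 26.65 tcp [0.6175 0.1955 0.394 ] x [ 0.138 -0.99  -0.001] y [ 0.005  0.002 -1.   ] z [0.99  0.138 0.005] F [ 0.2 -0.4 -0.4] M [ 0.05  0.01 -0.01] w 0.0855 j7 -0.09
```

View pics/s23.png

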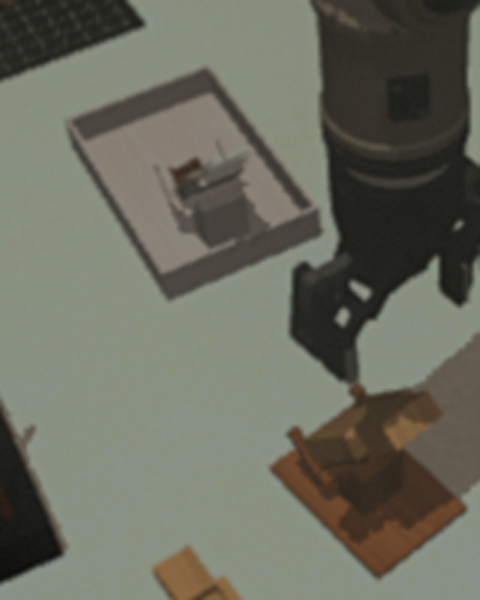

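View pics/w23.png

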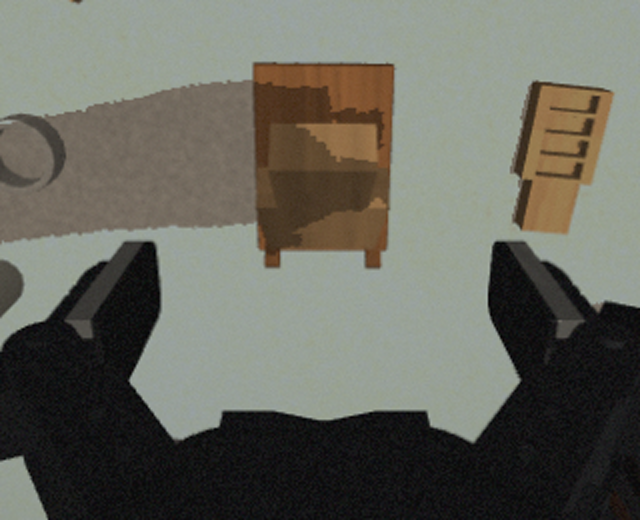

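```bash
python3 -m jog '[[[5,-1,-1],0,-1],[[10,-1,-2.5],0.05,-1],[[15,-1,-4],0.1,-1],[[20,-1,-5],0.15,-1],[[26,-1,-6],0.2,-1],[[32,-1,-8],0.2,-1],[[38,-1,-9],0.2,-1],[[41.5,-1,-10],0.2,-1],[[41.5,-1,-10],0.2,-1],[[41.5,-1,-10],0.2,-1]]' 20; python3 - <<'E'
from h import *
st()
f=grab_frame('scene'); save(f['image'],'s24.png',(190,100,340,220),5)
f=grab_frame('wrist'); save(f['image'],'w24.png')
save(f['image'],'w24a.png',(220,0,420,250),3)
f=grab_frame('top'); save(f['image'],'t24.png',(220,100,480,270),3)
E
```

```text
clock: 28.0
tcp_pos: [0.5751, -0.2284, 0.3999]
orientation: [-1.181, 1.256, -1.252]
contact_force: [-0.1, 1.1, -0.1]
grip_width: 0.0854
t 28.0 tcp [ 0.5751 -0.2284  0.3999] x [-0.06  -0.998 -0.001] y [-0.002  0.001 -1.   ] z [ 0.998 -0.06  -0.002] F [-0.1  1.1 -0.1] M [ 0.05 -0.07 -0.03] w 0.0854 j7 0.44
```

View pics/s24.png

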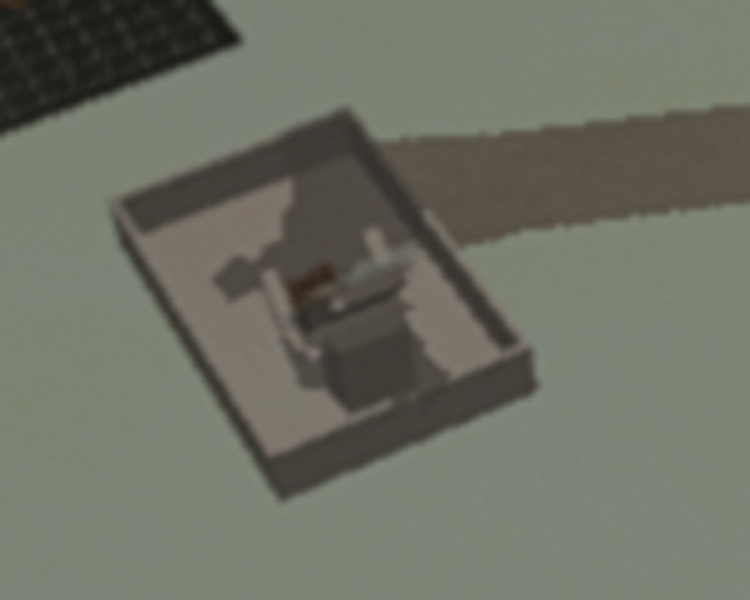

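View pics/w24.png

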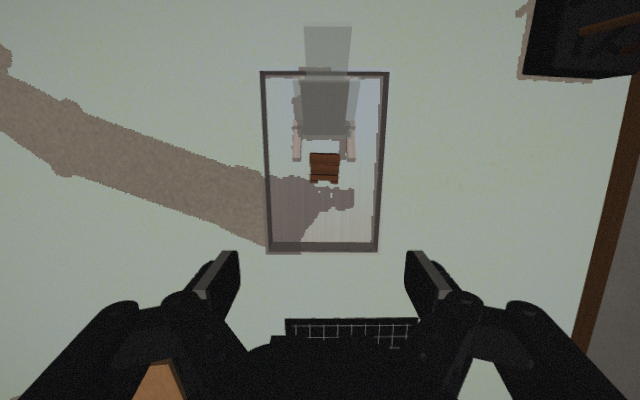

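View pics/t24.png

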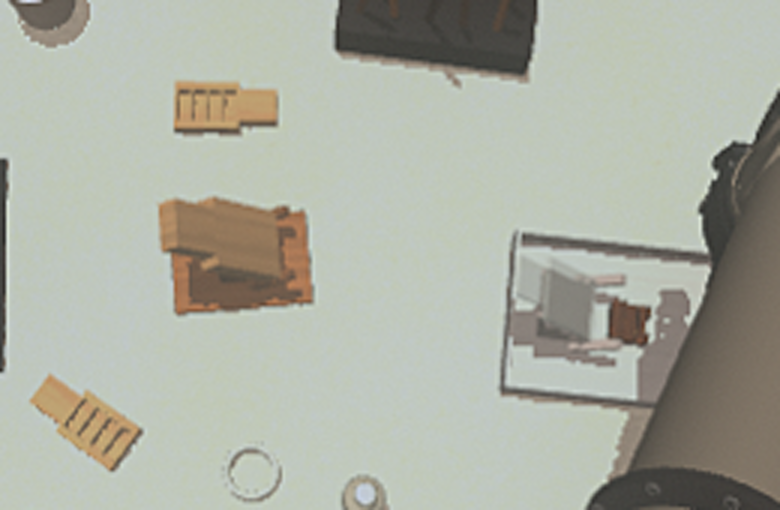

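View pics/w24a.png

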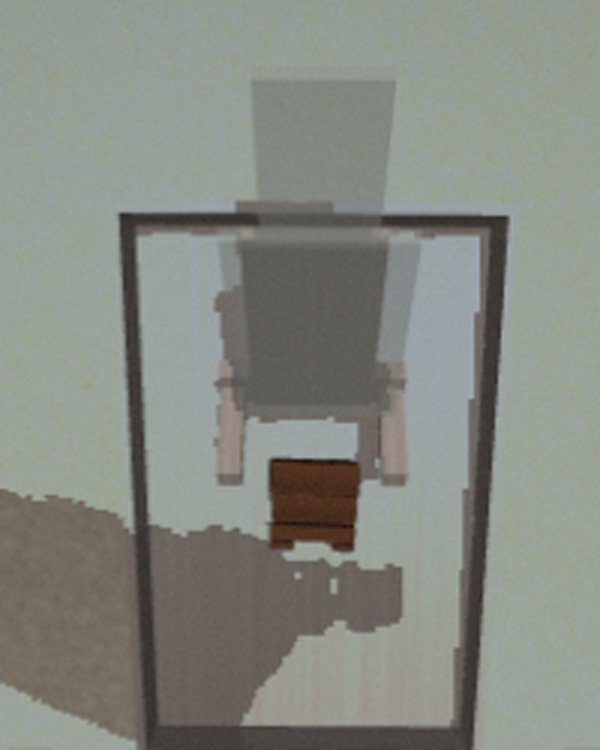

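```bash
python3 - <<'E'
from h import *
f=grab_frame('wrist'); np.save('w24.npy',f,allow_pickle=True)
save(f['image'],'w24b.png',(285,15,370,190),4.5)
im=f['image'][:,:,::-1].astype(int)
save(f['image'],'w24c.png',(300,140,350,190),12)
t=grab_frame('top'); save(t['image'],'t24c.png',(410,190,450,230),14)
E
```

```text
(no output)
```

View pics/w24c.png

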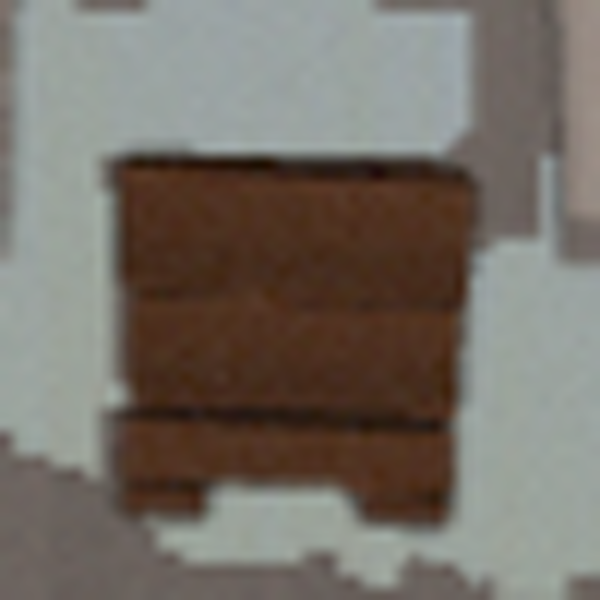

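View pics/t24c.png

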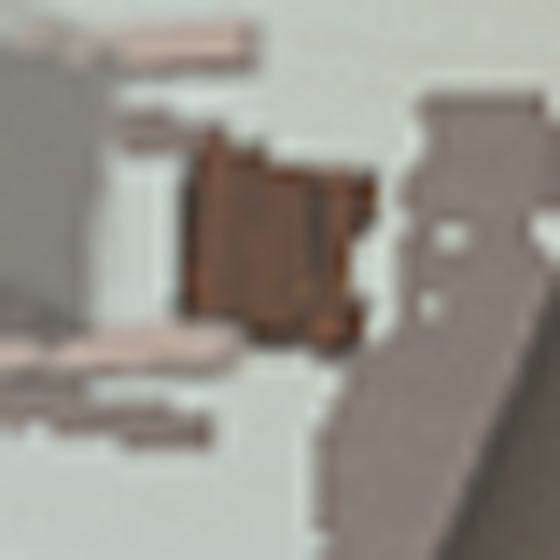

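View pics/w24b.png

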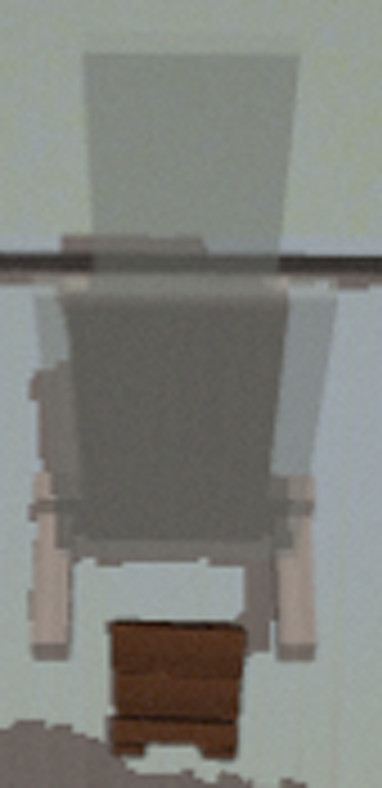

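```bash
python3 - <<'E'
from h import *
f=grab_frame('wrist'); t=grab_frame('top')
yt=np.array([.998,-.063]);xt=np.array([-.063,-.998])
c=lambda L:[(x/12+300,y/12+140) for x,y in L]
for n,a,b in [('s1top',(115,165),(475,175)),('s1bot',(120,290),(463,308)),('s2bot',(130,408),(450,418)),('s3top',(112,418),(447,428)),('s3bot',(112,480),(447,490)),('floor',(115,515),(445,525))]:
    for z in (.004,.011,.024,.03,.036):
        P=onz(f,c([a,b]),z)[:,:2]; print(n,z,'w',np.linalg.norm(P[0]-P[1]).round(4),'s',(P@xt-.0935).round(4))
ct=lambda L:[(x/14+410,y/14+190) for x,y in L]
for z in (.011,.024,.036):
    P=onz(t,ct([(205,130),(190,315),(375,175),(360,350)]),z)[:,:2]; print('top',z,(P@xt-.0935).round(4),(P@yt).round(4))
E
```

```text
s1top 0.004 w 0.0387 s [0.0685 0.0694]
s1top 0.011 w 0.038 s [0.0677 0.0686]
s1top 0.024 w 0.0366 s [0.0661 0.067 ]
s1top 0.03 w 0.0359 s [0.0654 0.0662]
s1top 0.036 w 0.0353 s [0.0647 0.0655]
s1bot 0.004 w 0.0373 s [0.082  0.0838]
s1bot 0.011 w 0.0366 s [0.0809 0.0827]
s1bot 0.024 w 0.0353 s [0.0788 0.0806]
s1bot 0.03 w 0.0347 s [0.0779 0.0796]
s1bot 0.036 w 0.034 s [0.077  0.0786]
s2bot 0.004 w 0.0351 s [0.095  0.0959]
s2bot 0.011 w 0.0344 s [0.0936 0.0946]
s2bot 0.024 w 0.0332 s [0.0911 0.092 ]
s2bot 0.03 w 0.0326 s [0.09   0.0909]
s2bot 0.036 w 0.032 s [0.0888 0.0897]
s3top 0.004 w 0.0368 s [0.0961 0.097 ]
s3top 0.011 w 0.0361 s [0.0947 0.0957]
s3top 0.024 w 0.0348 s [0.0922 0.0931]
s3top 0.03 w 0.0342 s [0.091  0.0919]
s3top 0.036 w 0.0336 s [0.0898 0.0907]
s3bot 0.004 w 0.037 s [0.103 0.104]
s3bot 0.011 w 0.0363 s [0.1015 0.1025]
s3bot 0.024 w 0.0349 s [0.0987 0.0997]
s3bot 0.03 w 0.0343 s [0.0974 0.0984]
s3bot 0.036 w 0.0337 s [0.0962 0.0971]
floor 0.004 w 0.0365 s [0.107  0.1079]
floor 0.011 w 0.0358 s [0.1054 0.1063]
floor 0.024 w 0.0345 s [0.1025 0.1034]
floor 0.03 w 0.0339 s [0.1011 0.102 ]
floor 0.036 w 0.0333 s [0.0998 0.1007]
top 0.011 [0.0702 0.0696 0.105  0.1041] [0.6143 0.5761 0.6089 0.5727]
top 0.024 [0.0676 0.0671 0.1021 0.1012] [0.6111 0.5732 0.6057 0.5699]
top 0.036 [0.0653 0.0647 0.0994 0.0985] [0.6081 0.5706 0.6027 0.5673]
```

```bash
python3 -m jog '[[[-0.3,0,2],0.18,-1],[[-0.6,0,4],0.36,-1],[[-0.9,0,6],0.54,-1],[[-1.3,0,8],0.72,-1],[[-1.3,3,9],0.9,-1],[[-1.3,6,9],1.08,-1],[[-1.3,9,9],1.26,-1],[[-1.3,12,9],1.44,-1],[[-1.3,14,9],1.57,-1],[[-1.3,14,9],1.57,-1]]' 20; python3 - <<'E'
from h import *
st()
f=grab_frame('wrist'); save(f['image'],'w25.png')
E
```

```text
clock: 29.6
tcp_pos: [0.6655, -0.2207, 0.2593]
orientation: [-0.06, -2.191, 2.19]
contact_force: [0.0, -0.5, 0.1]
grip_width: 0.0852
t 29.6 tcp [ 0.6655 -0.2207  0.2593] x [-0.998  0.058  0.004] y [-0.003  0.001 -1.   ] z [-0.058 -0.998 -0.   ] F [ 0.  -0.5  0.1] M [-0.08 -0.05 -0.  ] w 0.0852 j7 -0.87
```

View pics/w25.png

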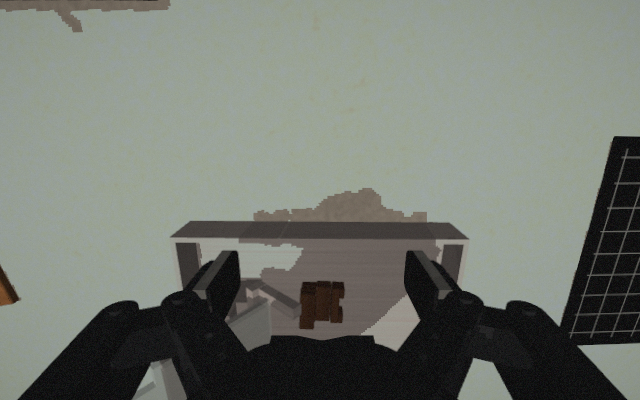

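```bash
python3 - <<'E'
from h import *
f=grab_frame('wrist'); im=f['image']; save(cv2.convertScaleAbs(im[230:345,220:400],alpha=1.8,beta=20),'w25a.png',None,4.4)
E
```

```text
(no output)
```

View pics/w25a.png

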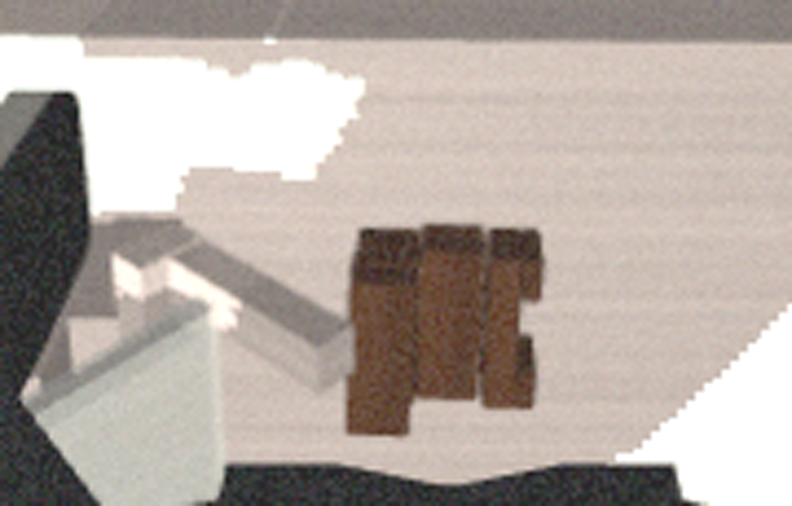

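The side view shows all four rests lying on the tray floor: two stacked at (298,300), then one at (321,300) and one on its side at (336,300). The rack sits on its stand and the cover is against the ramp stops. I'll back off, take a last look and hand in.

```bash
python3 -m jog '[[[0,-4,0],0,-1],[[-3,-8,0],0,-1],[[-6,-13,0],0,-1],[[-6,-13,0],0,-1],[[-6,-13,0],0,-1]]' 20; python3 - <<'E'
from h import *
st()
t=grab_frame('top'); save(t['image'],'t26.png',(220,100,500,290),2.8)
s=grab_frame('scene'); save(s['image'],'s26.png',(190,100,390,310),2.8)
print('tape',onz(t,[(304.5,258)],.018).round(3))
E
```

```text
clock: 30.32
tcp_pos: [0.7252, -0.2258, 0.3921]
orientation: [-0.066, -2.192, 2.192]
contact_force: [-0.4, -0.4, -0.3]
grip_width: 0.085
t 30.32 tcp [ 0.7252 -0.2258  0.3921] x [-0.998  0.059 -0.001] y [ 0.001  0.    -1.   ] z [-0.059 -0.998 -0.   ] F [-0.4 -0.4 -0.3] M [-0.    0.03 -0.06] w 0.085 j7 -0.99
tape [[0.422 0.126 0.018]]
```

View pics/t26.png

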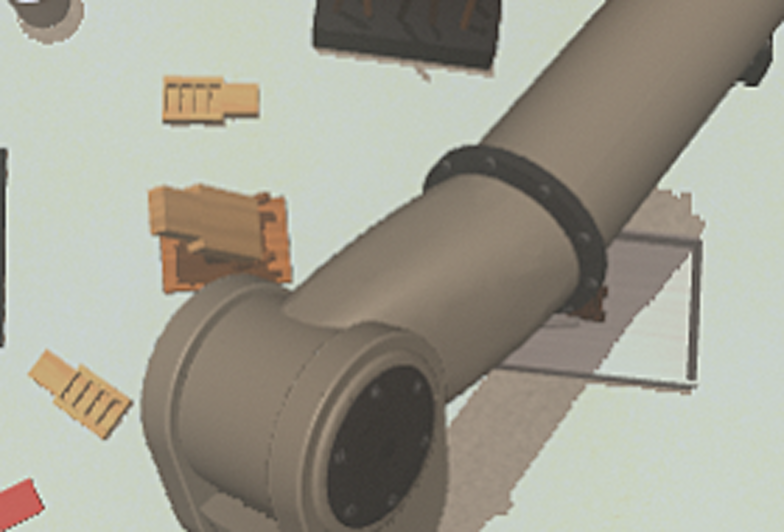

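View pics/s26.png

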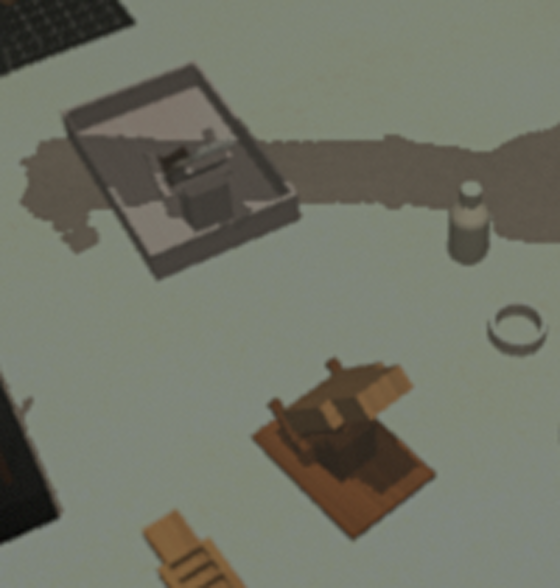

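```bash
python3 -c "
from bench import hand_in
print(hand_in())"
```

```text
the job is handed in; nothing more can be done
None
```

The job is done and handed in at about 30 s of the 72 s allowed. No verdict is reported, so what follows rests on my own checks.

**What I did:** The tool can only point down. So I tilted the covered rack upright against the stand's stops, pinched it, gave it a half turn, and let it down cover-first onto the ramp before letting go. Then I gripped the rack's tongue by its sides, lifted it off so the rests slid out, and set the rack face down on its stand with the tongue end up.

**Last checks:**
- **Rests:** all four are at rest on the tray floor; two of them are stacked, which I judge from their end faces in a side view.
- **Cover:** it looks seated on the ramp against the stops.
- **Rack:** it looks seated on the stand against the stops. For the cover and the rack I judged this by eye and took no final position measurement.
- **Tape and glue:** both look where they were at the start.
- **Gripper:** open and clear of everything, with forces near zero.

**What did not go cleanly:**
- **Force spike:** the wrist force briefly rose to about 44 N upward at the end of laying the pair down. I don't know what was pressing; I backed off at once. If it was the gripper's body, the 40 N limit may have been passed.
- **Cover shift:** when I let go, the cover sat about 10 mm up-slope of the rack, inside the 22 mm allowed. It slid down to the stops once the rack was off.

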